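Kit the tray for the next milling job

ROBOT

A 6-joint arm with a two-finger parallel gripper is mounted at the origin on a cart in front of the work surface, level with it; the furniture and walls round the work are solid. World frame = base frame: x ahead of the robot, y to its left, z up, the work surface at z = 0. Lengths are in m, angles in degrees, forces in N, time in s.
With the tool pointing down it reaches from about 0.275 to 1 m from the base axis. Payload 8.4 kg.
Tool frame: the origin (TCP) lies between the finger pads; the fingertips stand 11 mm ahead of it and the grasp point (between the pads) lies 8 mm behind it; y points along the fingers, z is the direction in which the jaws open and shut, and the axes are right-handed (so a half turn about y gives the same grasp; the last joint's range is limited). The gripper opens to 85 mm and grips with 20 to 120 N. Pads are 22 mm wide; open, the fingers measure 114 mm over their backs; the gripper's body (76 mm by 85 mm) begins 54 mm behind the grasp point. The pads swing forward as they close: fully open they stand 13 mm farther back than shut.
Start: joints at [76.18, 20.225, 93.587, -0, 66.188, -0.138], TCP at [0.148, 0.607, 0.242] pointing down, gripper open.
Joint ranges: [-150.9, 150.9], [-52.94, 120.26], [3.33, 152.33], [-74.26, 254.26], [0, 154.13], [-172.89, 172.89]. Speed limits (degrees/s): [127.2, 127.2, 159.86, 180, 180, 180].

INTERFACE

Orientations are given as a 3x3 rotation matrix whose columns are the frame's x, y, z axes.
In Python, from station import observe, get_image, camera_info, finish_job gives the robot as it stands.
- The arm moves only by the tool move_arm, never from a script. Its argument "increments" is one flat list of numbers, 7 for each row, row after row: the shift along the tool's x, y, z in m, then the turn, a rotation vector about the tool's x, y, z in rad, then the finger opening in m, from 0 to 0.0854. A call has 1 to 20 rows; each row is the pose to reach, as a shift and turn from the pose measured when the call began, along the tool's axes at that moment; what a row does not reach only later rows make up. A row lasts 1/10 s, in which the tool goes at most 50 mm and 8.59 degrees, less where a joint would pass 70% of its speed; a pose out of reach is approached as far as the arm can. A call with a gripper value outside its range is refused whole. The fingers move at their own pace and stop on an object; "force" is the grip in N (left out, the last holds). Time passes only in rows, so rows that repeat a pose let the fingers close. It gives the time, the measured TCP pose, the force and the opening at its end, in the units of the state.
- observe(): the state, without advancing time (a new reading comes with each control period).
- get_image(name): name is "scene" or "top" or "wrist"; returns (picture, depth): 480x640x3 uint8, blue, green, red; 480x640 float32, m along the optical axis (not along the pixel's ray), 0 where there is no reading.
- camera_info(name): a dict with "vertical_fov" (degrees; the focal length in pixels is half the picture's height over the tangent of half this angle, whatever the lens; pixels are square), "cx", "cy" (the principal point, pixels), "pose" (4x4, takes a point from camera to world coordinates); the wrist camera has in their place "T_tool_cam" (4x4, takes a point from camera to tool coordinates, whose origin is the TCP and whose axes are the tool frame's). Camera axes: x right, y down, z forward; pixel columns grow to the right and rows downward; lengths in m; the calibration is good to about 2 mm. A picture is of the moment at which its call begins: read the wrist's pose just before it. camera_info takes no time and is no camera call.
- finish_job(): hands the job in, once; it reports no verdict.
The state is a dict: "time_s": time; "joint_pos": joint angles; "joint_velocities": joint speeds; "joint_efforts": joint torques, N m; "ee_pos": TCP position; "eef_rot": TCP orientation; "force": force on the tool from outside, world axes, zero at the start; "wrist_torque": the same for the moment, N m; "opening": finger opening in m.
Only numpy, scipy, OpenCV 4.12 (cv2) and the standard library are available. Lean on these libraries where they do the work, as an engineer would, in place of code of your own. Each camera call takes 0.05 s, during which the arm holds its last target.

TASK

Fill the kit tray for the next milling job: lay the end mill in the long green holder, the T-slot bolt in the white one and the red insert box, label up, in the red one, each flat in its pocket and along it, and stand the larger of the two collets upright in the round blue cup. Set each piece down in its pocket rather than dropping it. Leave the smaller collet and the yellow insert box where they are.

Things in the scene. Friction and masses are not known exactly. Their poses are not given: they have to be found in the camera images.
- end_mill_center (a point): Bright steel four-flute end mill lying down, 16 mm thick, 92 mm long along its own y, 50 g; it does not roll. Point: its centre, 8 mm above what it lies on. z up.
- t_bolt_center (a point): Dark T-slot bolt with its nut, lying down, 66 mm long along its own y, 140 g; head and nut 34 mm wide and 30 mm high at the two ends, between them a bare round shank, 15 mm thick and 40 mm long, whose axis is 15 mm up: grasp it there, across. Point: middle of the shank, 15 mm above what it lies on. z up.
- red_box_center (a point): Small insert box, red body with a black lid (fixed shut) and a white label on top, 32 mm wide (x), 55 mm long (y), 22 mm high, 60 g. Point: its centre, 11 mm above what it lies on. z up through the label.
- large_collet_center (a point): The larger of two pale steel spring collets, standing upright, round, 33 mm diameter, 42 mm high, 100 g. Point: its centre, 21 mm above what it stands on; z up.
- small_collet_center (a point): The smaller collet, the look-alike that stays: same shape and height (42 mm), only 25 mm diameter. Point: its centre, 21 mm up.
- yellow_box_center (a point): The yellow insert box, the look-alike that stays: same as the red one (32 x 55 x 22 mm) with a yellow body. Point: its centre, 11 mm up.
- green_bay_floor (a point): Green holder with a long narrow pocket, 32 mm (x) by 104 mm (y); rim 6 mm high, 4 mm thick, open for fingers over the middle 60 mm of both long sides. Point: centre of the pocket's floor, 7 mm above the cart; x along the row of holders, y along the pocket, z up. The four holders (64 x 116 mm) sit fixed in a row, 66 mm apart in changing order, in a fixed dark steel tray with an 8 mm lip.
- white_bay_floor (a point): White holder with a grey-lined pocket of 50 mm (x) by 82 mm (y) for the T-slot bolt; rim 6 mm high, open for the fingers over the middle 58 mm of both long sides. Otherwise like the green one (same tray, same point and axes).
- red_bay_floor (a point): Red holder with a pocket of 48 mm (x) by 71 mm (y) for the insert box; rim 6 mm high, open over the middle 47 mm of both long sides. Otherwise like the green one (same tray, same point and axes).
- blue_cup_floor (a point): Blue holder with a round cup of 49 mm inner diameter for a collet; rim 6 mm high, open for the fingers over about 31 mm on the -x and +x sides. Otherwise like the green one (same tray, same point and axes).
Not all that is in view belongs to the job. Leave any turquoise look-alike of the part that bears large_collet_center alone.

How it is judged:
By the outcome, as a careful person would: the job done as asked, in the order asked, and still so for the second after the job is handed in, with the robot touching nothing.
It also fails if it takes over 109 s, if anything falls off the work surface, if the arm or the gripper's body presses on something with over 40 N, if the wrist force passes 120 N, or if a joint passes its speed limit or range.

## Working session

There is one attempt and no reset: what is moved stays moved. The work goes in short steps, Python scripts to look and compute and a tool call to move; the robot and the scene stay as the last step left them, time stands still between calls to the robot, and variables do not carry over. Pictures are saved under pics/ and viewed, and the job is handed in when it is done.

Besides the shell and the picture viewer there is one more tool, called after "Request:" by a JSON object that holds its "name" and its "arguments", one argument or row to a line. move_arm: Moves the arm, as the interface text tells. Its arguments: {"type":"object","properties":{"increments":{"type":"array","items":{"type":"number"}},"force":{"type":"number"}},"required":["increments"]}

```bash
mkdir -p pics; ls
python3 - <<'E'
from station import *
import cv2,numpy as np
s=observe();print({k:np.round(v,3).tolist() for k,v in s.items()})
for n in("scene","top","wrist"):
    i=camera_info(n);print(n,{k:np.round(v,4).tolist() for k,v in i.items() if not isinstance(v,str)})
    im,d=get_image(n);cv2.imwrite(f"pics/{n}0.png",im);np.save(f"{n}0.npy",d)
E
```

```text
pics
{'time_s': 0.0, 'joint_pos': [76.18, 20.263, 93.629, -0.002, 66.188, -0.136], 'joint_velocities': [-0.049, 0.111, 0.033, -0.001, -0.078, 0.003], 'joint_efforts': [0.002, -60.527, -34.206, 0.0, 0.009, 0.0], 'ee_pos': [0.148, 0.607, 0.242], 'eef_rot': [[0.972, -0.0, 0.237], [-0.237, -0.001, 0.972], [0.0, -1.0, -0.001]], 'force': [-0.306, 0.683, -0.07], 'wrist_torque': [-0.011, 0.001, 0.037], 'opening': 0.085}
scene {'vertical_fov': 48.7193, 'cx': 324.9291, 'cy': 240.8181, 'pose': [[0.8427, -0.3494, 0.4096, 0.2054], [-0.5383, -0.5351, 0.651, -0.5164], [-0.0082, -0.7691, -0.639, 0.5939], [0.0, 0.0, 0.0, 1.0]]}
top {'vertical_fov': 55.2285, 'cx': 320.868, 'cy': 242.1934, 'pose': [[0.0204, -0.9897, 0.142, 0.4338], [-0.9996, -0.0229, -0.0157, 0.0236], [0.0188, -0.1417, -0.9897, 0.8811], [0.0, 0.0, 0.0, 1.0]]}
wrist {'vertical_fov': 64.1884, 'cx': 315.704, 'cy': 242.5304, 'T_tool_cam': [[-0.0008, 0.949, 0.3153, -0.0806], [-0.0002, -0.3153, 0.949, -0.1312], [1.0, 0.0007, 0.0004, -0.0004], [0.0, 0.0, 0.0, 1.0]]}
```

View pics/top0.png

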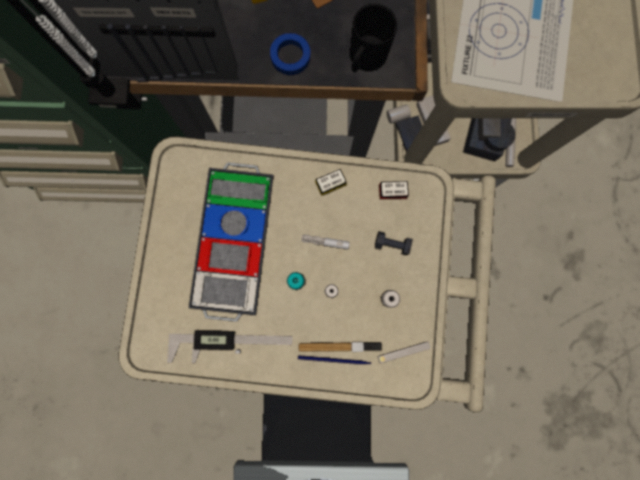

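View pics/scene0.png

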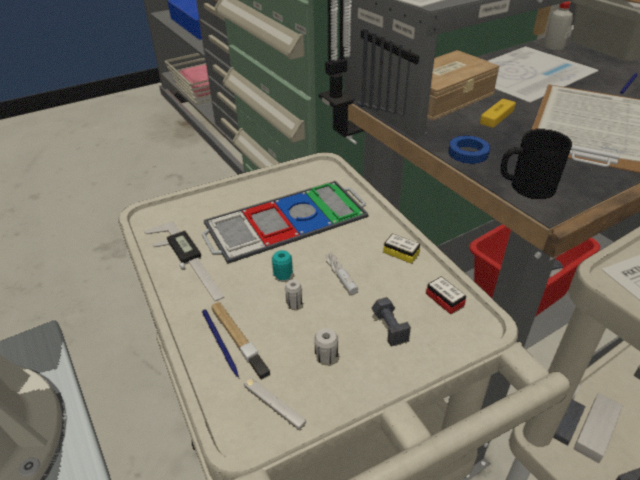

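View pics/wrist0.png

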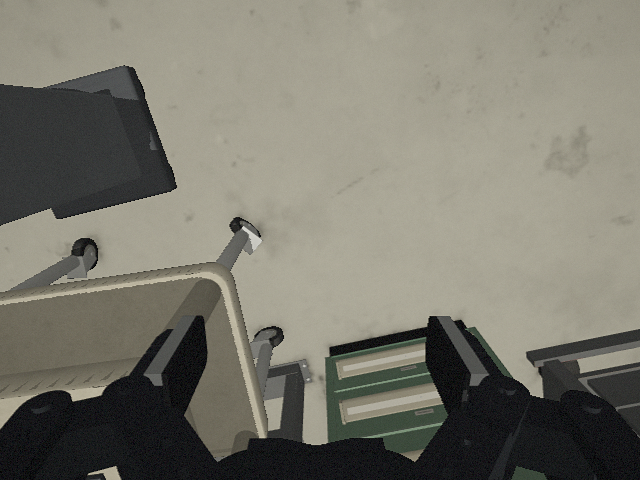

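The top view shows the holders from far to near: green (239,188), blue (234,222), red (230,257), white (224,291). The mill is at (327,242), the bolt at (393,242), the red box at (394,189) and the yellow box at (330,181). The large collet is at (390,298), the small one at (331,291) and the turquoise one at (296,281).

```bash
cat > h.py <<'E'
from station import *
import cv2,numpy as np
np.set_printoptions(suppress=True,precision=4)
def K(n):
    i=camera_info(n);f=240/np.tan(np.radians(i['vertical_fov'])/2);return f,i['cx'],i['cy']
def pose(n,s=None):
    i=camera_info(n)
    if n!='wrist': return np.array(i['pose'])
    T=np.eye(4);T[:3,:3]=s['eef_rot'];T[:3,3]=s['ee_pos'];return T@np.array(i['T_tool_cam'])
def atz(n,u,v,z,s=None):
    f,cx,cy=K(n);P=pose(n,s);d=P[:3,:3]@np.array([(u-cx)/f,(v-cy)/f,1]);return P[:3,3]+d*(z-P[2,3])/d[2]
def cloud(n,d,s=None):
    f,cx,cy=K(n);P=pose(n,s);v,u=np.mgrid[:480,:640]
    p=np.stack([(u-cx)/f*d,(v-cy)/f*d,d],-1);return p@P[:3,:3].T+P[:3,3]
def proj(n,p,s=None):
    f,cx,cy=K(n);P=pose(n,s);q=P[:3,:3].T@(np.array(p)-P[:3,3]);return q[0]/q[2]*f+cx,q[1]/q[2]*f+cy
E
python3 - <<'E'
from h import *
print({k:v for k,v in camera_info('top').items() if k!='pose'}, {k:v for k,v in camera_info('wrist').items() if k!='T_tool_cam'})
im=cv2.imread('pics/top0.png')
cv2.imwrite('pics/c1.png',cv2.resize(im[160:320,280:440],None,fx=3.75,fy=3.75,interpolation=cv2.INTER_CUBIC))
cv2.imwrite('pics/c2.png',cv2.resize(im[155:325,180:290],None,fx=3.5,fy=3.5,interpolation=cv2.INTER_CUBIC))
d=np.load('top0.npy');c=cloud('top',d)
for nm,(u,v) in dict(surf=(360,220),surf2=(290,240),mill=(327,242),bolt=(393,242),red=(394,189),yel=(330,181),lc=(390,298),sc=(331,291),g=(239,188),b=(234,222),r=(230,257),w=(224,291)).items(): print(nm,c[v,u])
E
```

```text
{'vertical_fov': 55.228483825820646, 'cx': 320.8680189397261, 'cy': 242.19343476828786} {'vertical_fov': 64.18843198067016, 'cx': 315.70399078778826, 'cy': 242.53038682833264}
surf [ 0.606  -0.0661 -0.0005]
surf2 [ 0.5637  0.0698 -0.0038]
mill [ 0.5586 -0.0018  0.0159]
bolt [ 0.5607 -0.1269  0.0217]
red [ 0.6638 -0.1288  0.023 ]
yel [ 0.6773 -0.0053  0.0203]
lc [ 0.4547 -0.1189  0.0351]
sc [ 0.4653 -0.0104  0.0324]
g [0.6626 0.1718 0.0063]
b [0.5948 0.1782 0.0071]
r [0.5267 0.1825 0.0073]
w [0.462  0.1909 0.0061]
```

View pics/c1.png

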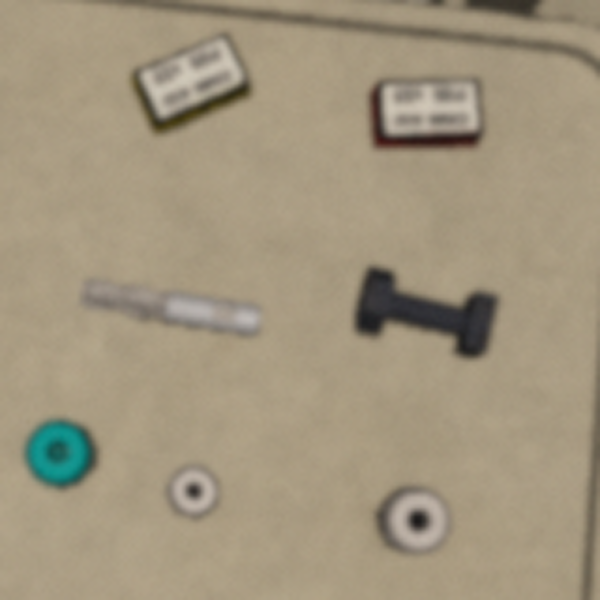

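View pics/c2.png

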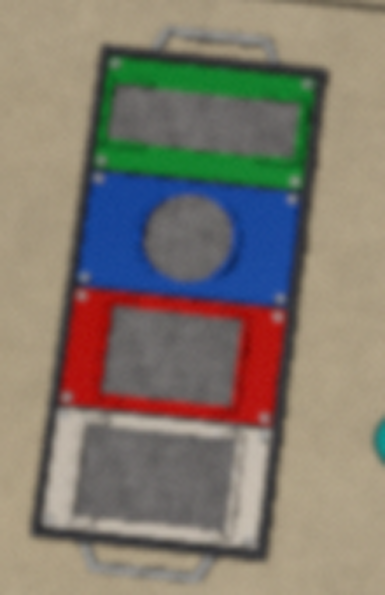

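Run:
```python
from h import *
def c1(u,v,z): return atz('top',280+(u+.5)/3.75-.5,160+(v+.5)/3.75-.5,z)
def c2(u,v,z): return atz('top',180+(u+.5)/3.5-.5,155+(v+.5)/3.5-.5,z)
def ax(a,b): 
    d=a-b;return np.degrees(np.arctan2(d[1],d[0])),np.linalg.norm(d)
a,b=c1(83,292,.008),c1(261,320,.008);print('mill',(a+b)/2,ax(a,b))
a,b=c1(362,299,.015),c1(493,326,.015);print('bolt',(a+b)/2,ax(a,b))
q=[c1(*p,.022) for p in((377,82),(480,79),(481,134),(380,137))];print('red',np.mean(q,0),ax(q[0],q[1]),ax(q[3],q[2]))
print('lc',c1(418,519,.042),'sc',c1(194,491,.042),'tq',c1(59,452,.042))
q=[c2(*p,.008) for p in((104,45),(328,70),(266,558),(33,533))];print('tray',np.mean(q,0),ax(q[0],q[1]),ax(q[3],q[2]),ax(q[0],q[3]),ax(q[1],q[2]),'\n',np.array(q))
print('blue',c2(189,239,.007))
```

```text
mill [0.5612 0.0009 0.008 ] (np.float64(82.29125451159197), np.float64(0.09242907454670922))
bolt [ 0.5598 -0.1293  0.015 ] (np.float64(79.53944077039225), np.float64(0.06811064854794469))
red [ 0.6652 -0.1294  0.022 ] (np.float64(93.18331192057475), np.float64(0.053378920163971895)) (np.float64(93.17278652163482), np.float64(0.05210071170220389))
lc [ 0.4545 -0.1197  0.042 ] sc [ 0.4657 -0.0106  0.042 ] tq [0.4832 0.0554 0.042 ]
tray [0.5609 0.1801 0.008 ] (np.float64(84.91359850463769), np.float64(0.1261303147416077)) (np.float64(85.10192911303068), np.float64(0.125458793150949)) (np.float64(-4.863410992082303), np.float64(0.2720144143574937)) (np.float64(-5.004876163060896), np.float64(0.271600248240827)) 
 [[0.7019 0.2312 0.008 ]
 [0.6907 0.1056 0.008 ]
 [0.4201 0.1293 0.008 ]
 [0.4309 0.2543 0.008 ]]
blue [0.5929 0.1788 0.007 ]
```

```bash
cat >> h.py <<'E'
def plan(x,y,z,yaw,op,n,settle=2,ease=True):
    s=observe();R=np.array(s['eef_rot']);p=np.array(s['ee_pos'])
    c,q=np.cos(np.radians(yaw)),np.sin(np.radians(yaw))
    Rt=np.array([[q,0,c],[-c,0,q],[0,-1,0]],float)
    sh=R.T@(np.array([x,y,z])-p)
    rv=cv2.Rodrigues(R.T@Rt)[0].ravel()
    print('pos',p,'yaw',np.degrees(np.arctan2(R[1,2],R[0,2])),'shift',np.round(sh,4),'rot',np.round(rv,4),'dist',np.linalg.norm(sh))
    w=np.minimum(1,np.minimum(np.arange(1,n+1),np.arange(n,0,-1))/3.0);f=np.cumsum(w)/w.sum()
    out=[]
    for k in list(f)+[1]*settle: out+= list(np.round(sh*k,4))+list(np.round(rv*k,3))+[op]
    print('maxstep',max(w)/w.sum()*np.linalg.norm(sh),max(w)/w.sum()*np.degrees(np.linalg.norm(rv)))
    print(','.join(f'{v:g}' for v in np.array(out)+0.0))
E
python3 -c "
from h import *
plan(.56,.10,.25,-6,.085,18)"
```

```text
pos [0.1478 0.6069 0.2417] yaw 76.31796579155477 shift [ 0.5204 -0.0079 -0.3951] rot [0.0008 1.4367 0.0007] dist 0.6534526893093983
maxstep 0.04084079308183739 5.144873960128409
0.0108,-0.0002,-0.0082,0,0.03,0,0.085,0.0325,-0.0005,-0.0247,0,0.09,0,0.085,0.0651,-0.001,-0.0494,0,0.18,0,0.085,0.0976,-0.0015,-0.0741,0,0.269,0,0.085,0.1301,-0.002,-0.0988,0,0.359,0,0.085,0.1626,-0.0025,-0.1235,0,0.449,0,0.085,0.1952,-0.0029,-0.1481,0,0.539,0,0.085,0.2277,-0.0034,-0.1728,0,0.629,0,0.085,0.2602,-0.0039,-0.1975,0,0.718,0,0.085,0.2927,-0.0044,-0.2222,0,0.808,0,0.085,0.3253,-0.0049,-0.2469,0.001,0.898,0,0.085,0.3578,-0.0054,-0.2716,0.001,0.988,0.001,0.085,0.3903,-0.0059,-0.2963,0.001,1.078,0.001,0.085,0.4229,-0.0064,-0.321,0.001,1.167,0.001,0.085,0.4554,-0.0069,-0.3457,0.001,1.257,0.001,0.085,0.4879,-0.0074,-0.3704,0.001,1.347,0.001,0.085,0.5096,-0.0077,-0.3868,0.001,1.407,0.001,0.085,0.5204,-0.0079,-0.3951,0.001,1.437,0.001,0.085,0.5204,-0.0079,-0.3951,0.001,1.437,0.001,0.085,0.5204,-0.0079,-0.3951,0.001,1.437,0.001,0.085
```

Request:
{"name": "move_arm", "arguments": {
  "increments": [0.011, 0, -0.008, 0, 0.03, 0, 0.085, 0.033, 0, -0.025, 0, 0.09, 0, 0.085, 0.065, -0.001, -0.049, 0, 0.18, 0, 0.085, 0.098, -0.001, -0.074, 0, 0.27, 0, 0.085, 0.13, -0.002, -0.099, 0, 0.36, 0, 0.085, 0.163, -0.002, -0.124, 0, 0.45, 0, 0.085, 0.195, -0.003, -0.148, 0, 0.54, 0, 0.085, 0.228, -0.003, -0.173, 0, 0.63, 0, 0.085, 0.26, -0.004, -0.198, 0, 0.72, 0, 0.085, 0.293, -0.004, -0.222, 0, 0.81, 0, 0.085, 0.325, -0.005, -0.247, 0, 0.9, 0, 0.085, 0.358, -0.005, -0.272, 0, 0.99, 0, 0.085, 0.39, -0.006, -0.296, 0, 1.08, 0, 0.085, 0.423, -0.006, -0.321, 0, 1.17, 0, 0.085, 0.455, -0.007, -0.346, 0, 1.26, 0, 0.085, 0.488, -0.007, -0.37, 0, 1.35, 0, 0.085, 0.51, -0.008, -0.387, 0, 1.41, 0, 0.085, 0.52, -0.008, -0.395, 0.001, 1.437, 0.001, 0.085, 0.52, -0.008, -0.395, 0.001, 1.437, 0.001, 0.085, 0.52, -0.008, -0.395, 0.001, 1.437, 0.001, 0.085]
}}

```text
time_s: 2.15
ee_pos: [0.5587, 0.1003, 0.2499]
eef_rot: [[-0.104, -0.001, 0.995], [-0.995, 0.0, -0.104], [-0.0, -1.0, -0.001]]
force: [-1.0, 1.0, -0.5]
opening: 0.0849
```

Run:
```python
from h import *
import pickle
s=observe();print(s['time_s'],s['ee_pos'],np.array(s['eef_rot']),s['force'])
im,d=get_image('wrist');pickle.dump((s,im,d),open('w1.pkl','wb'));cv2.imwrite('pics/w1.png',im)
```

```text
2.15 [0.5587 0.1003 0.2499] [[-0.1045 -0.0011  0.9945]
 [-0.9945  0.0005 -0.1045]
 [-0.0003 -1.     -0.0011]] [-0.9974  1.0326 -0.4659]
```

View pics/w1.png

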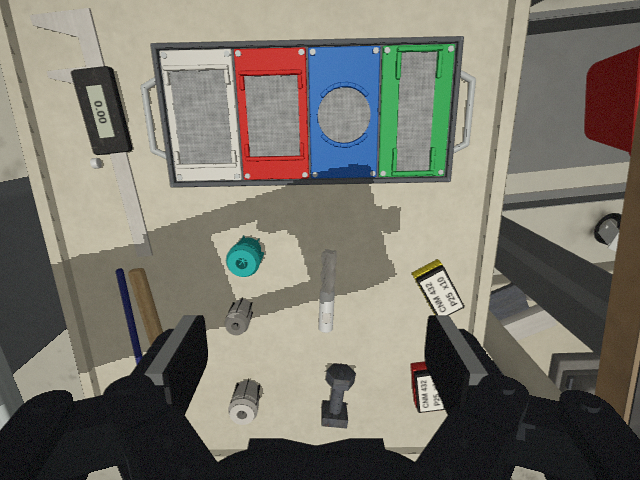

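The wrist view shows the whole tray: outer corners near (152,44), (464,37), (450,179), (171,186). The mill runs from (329,250) to (326,331). I'll enlarge both.

Run:
```python
from h import *
im=cv2.imread('pics/w1.png')
cv2.imwrite('pics/w1a.png',cv2.resize(im[30:195,140:475],None,fx=2.35,fy=2.35,interpolation=cv2.INTER_CUBIC))
cv2.imwrite('pics/w1b.png',cv2.resize(im[240:440,220:380],None,fx=3,fy=3,interpolation=cv2.INTER_CUBIC))
```

```text
(no output)
```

View pics/w1a.png

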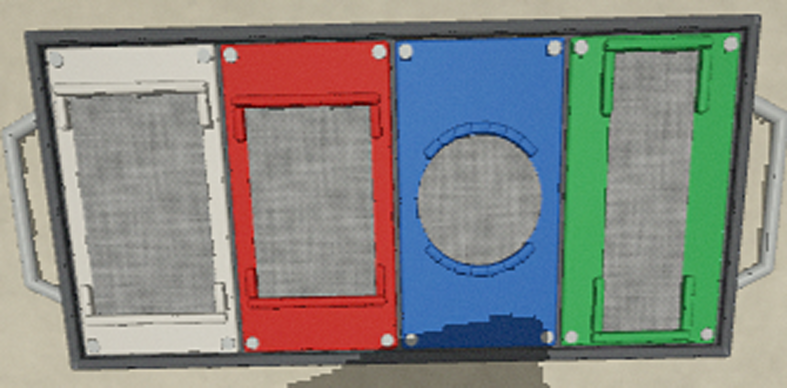

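View pics/w1b.png

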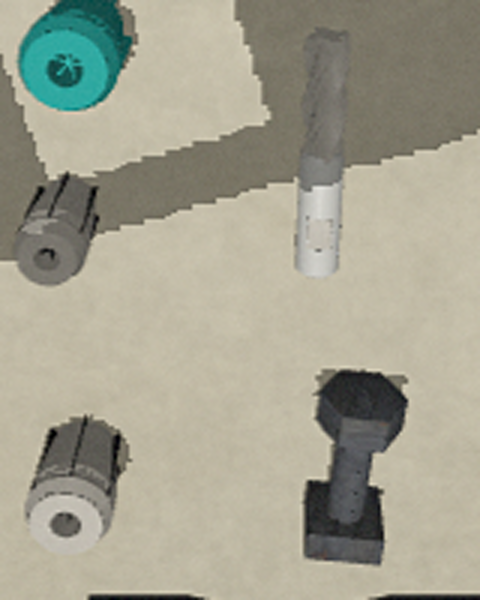

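Run:
```python
from h import *
import pickle
s,im,d=pickle.load(open('w1.pkl','rb'))
A=lambda u,v,z: atz('wrist',140+(u+.5)/2.35-.5,30+(v+.5)/2.35-.5,z,s)
B=lambda u,v,z: atz('wrist',220+(u+.5)/3-.5,240+(v+.5)/3-.5,z,s)
ang=lambda a,b: np.degrees(np.arctan2((a-b)[1],(a-b)[0]))
S=dict(white=[(56,61),(205,55),(228,343),(94,346)],red=[(231,55),(378,51),(387,340),(252,343)],blue=[(405,51),(554,47),(546,337),(411,339)],green=[(581,48),(731,44),(707,334),(571,337)])
for n,q in S.items():
    p=[A(u,v,.008) for u,v in q];print(n,np.mean(p,0)[:2],'ydir',ang(p[0],p[3]),ang(p[1],p[2]),'xdir',ang(p[1],p[0]),np.linalg.norm(p[0]-p[3]),np.linalg.norm(p[1]-p[0]))
print('greenfloor',np.mean([A(*q,.007) for q in((614,50),(700,54),(686,331),(607,331))],0))
print('bluecup',A(480,200,.007))
a,b=B(326,30,.008),B(317,274,.008);print('mill',(a+b)/2,ang(a,b),np.linalg.norm(a-b))
a,b=B(362,371,.015),B(343,560,.015);print('bolt',(a+b)/2,ang(a,b),np.linalg.norm(a-b))
print('lc',B(66,523,.042),'sc',B(46,258,.042))
c=cloud('wrist',d,s);print('z surf',c[300,360],c[220,300],'green',c[112,418],'blue',c[112,344],c[270,328],'mill z')
```

```text
white [0.4621 0.189 ] ydir 85.30901541390082 84.92546536724139 xdir -3.874921357827725 0.10694186728724255 0.056266857635250224
red [0.5275 0.1837] ydir 85.00679104963727 85.31000883085125 xdir -4.547950253426112 0.10772591745883976 0.05524344682078293
blue [0.5929 0.1783] ydir 85.19762670552241 85.11179804558091 xdir -4.56649941881232 0.10743394753198182 0.05582697724793037
green [0.6587 0.1724] ydir 85.20816827881212 85.15172357569064 xdir -4.57496312728817 0.10761760747189118 0.0560516978305736
greenfloor [0.6607 0.1721 0.007 ]
bluecup [0.5934 0.1784 0.007 ]
mill [0.5605 0.0007 0.008 ] 82.65040751556374 0.09593227557702955
bolt [ 0.5599 -0.1296  0.015 ] 80.31873710140962 0.08903457466545103
lc [ 0.4543 -0.1201  0.042 ] sc [ 0.4657 -0.0107  0.042 ]
z surf [ 0.596  -0.0177 -0.0016] [0.5407 0.0808 0.0005] green [0.6614 0.1738 0.0082] blue [0.5937 0.1808 0.0063] [0.5642 0.0284 0.0145] mill z
```

```bash
python3 -c "
from h import *
plan(.5608,.0008,.08,-7.5,.05,10)"
```

```text
pos [0.5586 0.1008 0.25  ] yaw -5.9502123159566285 shift [0.0993 0.1699 0.0127] rot [ 0.001   0.027  -0.0004] dist 0.1972003921336622
maxstep 0.024650049016707774 0.19386180156003596
0.0041,0.0071,0.0005,0,0.001,0,0.05,0.0124,0.0212,0.0016,0,0.003,0,0.05,0.0248,0.0425,0.0032,0,0.007,0,0.05,0.0372,0.0637,0.0048,0,0.01,0,0.05,0.0496,0.085,0.0064,0,0.014,0,0.05,0.0621,0.1062,0.008,0.001,0.017,0,0.05,0.0745,0.1274,0.0096,0.001,0.02,0,0.05,0.0869,0.1487,0.0111,0.001,0.024,0,0.05,0.0951,0.1628,0.0122,0.001,0.026,0,0.05,0.0993,0.1699,0.0127,0.001,0.027,0,0.05,0.0993,0.1699,0.0127,0.001,0.027,0,0.05,0.0993,0.1699,0.0127,0.001,0.027,0,0.05
```

Request:
{"name": "move_arm", "arguments": {
  "increments": [0.004, 0.007, 0, 0, 0.001, 0, 0.05, 0.012, 0.021, 0.002, 0, 0.003, 0, 0.05, 0.025, 0.042, 0.003, 0, 0.007, 0, 0.05, 0.037, 0.064, 0.005, 0, 0.01, 0, 0.05, 0.05, 0.085, 0.006, 0, 0.014, 0, 0.05, 0.062, 0.106, 0.008, 0.001, 0.017, 0, 0.05, 0.075, 0.127, 0.01, 0.001, 0.02, 0, 0.05, 0.087, 0.149, 0.011, 0.001, 0.024, 0, 0.05, 0.095, 0.163, 0.012, 0.001, 0.026, 0, 0.05, 0.0993, 0.17, 0.0127, 0.001, 0.027, 0, 0.05, 0.0993, 0.17, 0.0127, 0.001, 0.027, 0, 0.05, 0.0993, 0.17, 0.0127, 0.001, 0.027, 0, 0.05, 0.0993, 0.17, 0.0127, 0.001, 0.027, 0, 0.05]
}}

```text
time_s: 3.5
ee_pos: [0.5615, 0.0012, 0.0808]
eef_rot: [[-0.13, 0.002, 0.992], [-0.992, 0.0, -0.13], [-0.001, -1.0, 0.002]]
force: [-0.2, 0.4, 1.2]
opening: 0.0497
```

Run:
```python
from h import *
plan(.5608,.0008,.014,-7.5,.05,5)
s=observe()
im,d=get_image('wrist');cv2.imwrite('pics/w2.png',im);print([proj('wrist',(.5608,.0008,.016),s)])
```

```text
pos [0.5615 0.0012 0.0808] yaw -7.473356862646893 shift [ 0.0005  0.0668 -0.0007] rot [-0.0017  0.0005 -0.0007] dist 0.06683313747972866
maxstep 0.022277712493242886 0.035512268055199005
0.0001,0.0074,-0.0001,0,0,0,0.05,0.0002,0.0223,-0.0002,-0.001,0,0,0.05,0.0003,0.0446,-0.0005,-0.001,0,0,0.05,0.0004,0.0594,-0.0007,-0.001,0,-0.001,0.05,0.0005,0.0668,-0.0007,-0.002,0,-0.001,0.05,0.0005,0.0668,-0.0007,-0.002,0,-0.001,0.05,0.0005,0.0668,-0.0007,-0.002,0,-0.001,0.05
[(np.float64(313.56464006974966), np.float64(269.87444370376795))]
```

View pics/w2.png

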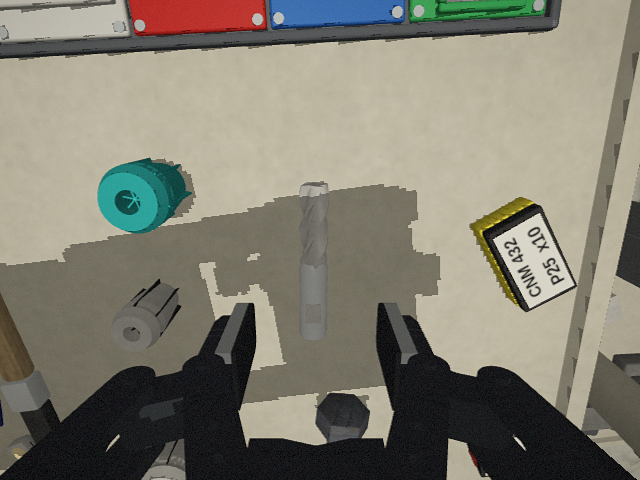

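Request:
{"name": "move_arm", "arguments": {
  "increments": [0, 0.007, 0, 0, 0, 0, 0.05, 0, 0.022, 0, 0, 0, 0, 0.05, 0, 0.044, -0.001, -0.001, 0, 0, 0.05, 0, 0.059, -0.001, -0.002, 0, -0.001, 0.05, 0, 0.067, -0.001, -0.002, 0, -0.001, 0.05, 0, 0.067, -0.001, -0.002, 0, -0.001, 0.05, 0, 0.067, -0.001, -0.002, 0, -0.001, 0.05, 0, 0.067, -0.001, -0.002, 0, -0.001, 0.0, 0, 0.067, -0.001, -0.002, 0, -0.001, 0.0, 0, 0.067, -0.001, -0.002, 0, -0.001, 0.0, 0, 0.067, -0.001, -0.002, 0, -0.001, 0.0, 0, 0.067, -0.001, -0.002, 0, -0.001, 0.0, 0, 0.067, -0.001, -0.002, 0, -0.001, 0.0, 0, 0.067, -0.001, -0.002, 0, -0.001, 0.0, 0, 0.067, -0.001, -0.002, 0, -0.001, 0.0],
  "force": 40
}}

```text
time_s: 5.05
ee_pos: [0.5612, 0.0013, 0.0146]
eef_rot: [[-0.13, 0.001, 0.992], [-0.992, -0.0, -0.13], [0.0, -1.0, 0.001]]
force: [-0.5, -0.4, 6.5]
opening: 0.0151
```

Run:
```python
from h import *
plan(.5608,.0008,.09,-7.5,.0,5)
s=observe();print(s['force'],s['opening'])
```

```text
pos [0.5612 0.0013 0.0146] yaw -7.47027400373138 shift [ 0.0006 -0.0754 -0.0002] rot [-0.0011  0.0005  0.0002] dist 0.07535940645881577
maxstep 0.02511980215293859 0.023123127052682033
0.0001,-0.0084,0,0,0,0,0,0.0002,-0.0251,-0.0001,0,0,0,0,0.0004,-0.0502,-0.0002,-0.001,0,0,0,0.0005,-0.067,-0.0002,-0.001,0,0,0,0.0006,-0.0754,-0.0002,-0.001,0.001,0,0,0.0006,-0.0754,-0.0002,-0.001,0.001,0,0,0.0006,-0.0754,-0.0002,-0.001,0.001,0,0
[-0.4688 -0.4478  6.4756] 0.015139728277921578
```

Request:
{"name": "move_arm", "arguments": {
  "increments": [0, -0.008, 0, 0, 0, 0, 0, 0, -0.025, 0, 0, 0, 0, 0, 0, -0.05, 0, -0.001, 0, 0, 0, 0, -0.067, 0, -0.001, 0, 0, 0, 0, -0.075, 0, -0.001, 0, 0, 0, 0, -0.075, 0, -0.001, 0, 0, 0, 0, -0.075, 0, -0.001, 0, 0, 0]
}}

```text
time_s: 5.75
ee_pos: [0.5607, 0.0014, 0.0893]
eef_rot: [[-0.13, -0.0, 0.992], [-0.992, -0.0, -0.13], [0.0, -1.0, -0.0]]
force: [-0.3, 0.1, -1.5]
opening: 0.0148
```

Run:
```python
from h import *
import pickle
s=observe();print(s['force'],s['opening'])
im,d=get_image('wrist');pickle.dump((s,im,d),open('w3.pkl','wb'));cv2.imwrite('pics/w3.png',im)
plan(.6592,.172,.09,-4.9,.0,10)
```

```text
[-0.3308  0.1365 -1.5321] 0.014845164920909489
pos [0.5605 0.0014 0.0889] yaw -7.470040313419508 shift [-0.182  -0.0013  0.0757] rot [ 0.0012 -0.0449  0.0003] dist 0.19714325614699352
maxstep 0.02464290701837419 0.32137066318233354
-0.0076,-0.0001,0.0032,0,-0.002,0,0,-0.0228,-0.0002,0.0095,0,-0.006,0,0,-0.0455,-0.0003,0.0189,0,-0.011,0,0,-0.0683,-0.0005,0.0284,0,-0.017,0,0,-0.091,-0.0006,0.0378,0.001,-0.022,0,0,-0.1138,-0.0008,0.0473,0.001,-0.028,0,0,-0.1365,-0.0009,0.0568,0.001,-0.034,0,0,-0.1593,-0.0011,0.0662,0.001,-0.039,0,0,-0.1744,-0.0012,0.0725,0.001,-0.043,0,0,-0.182,-0.0013,0.0757,0.001,-0.045,0,0,-0.182,-0.0013,0.0757,0.001,-0.045,0,0,-0.182,-0.0013,0.0757,0.001,-0.045,0,0
```

View pics/w3.png

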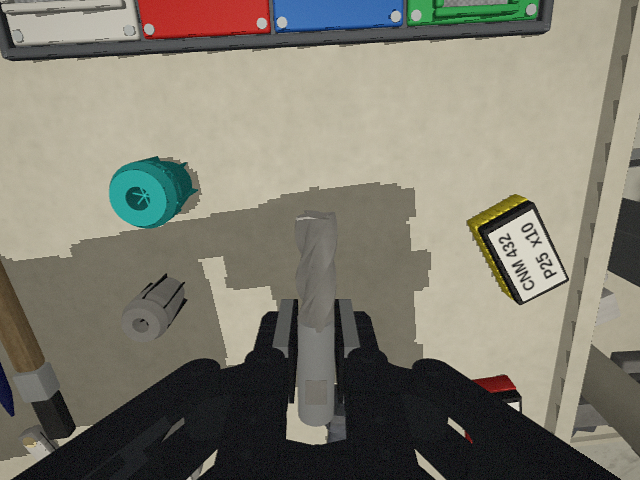

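Run:
```python
from h import *
import pickle
s,im,d=pickle.load(open('w3.pkl','rb'))
a=atz('wrist',316,216,.082,s);b=atz('wrist',317,424,.082,s)
print((a+b)/2,np.linalg.norm(a-b),np.degrees(np.arctan2(*(a-b)[[1,0]])))
```

```text
[ 0.5611 -0.0023  0.082 ] 0.09695230216652168 82.85840980628208
```

Request:
{"name": "move_arm", "arguments": {
  "increments": [-0.008, 0, 0.003, 0, -0.002, 0, 0, -0.023, 0, 0.01, 0, -0.006, 0, 0, -0.046, 0, 0.019, 0, -0.011, 0, 0, -0.068, 0, 0.028, 0, -0.017, 0, 0, -0.091, -0.001, 0.038, 0.001, -0.022, 0, 0, -0.114, -0.001, 0.047, 0.001, -0.028, 0, 0, -0.137, -0.001, 0.057, 0.001, -0.034, 0, 0, -0.159, -0.001, 0.066, 0.001, -0.039, 0, 0, -0.174, -0.001, 0.073, 0.001, -0.043, 0, 0, -0.182, -0.001, 0.0757, 0.001, -0.045, 0, 0, -0.182, -0.001, 0.0757, 0.001, -0.045, 0, 0, -0.182, -0.001, 0.0757, 0.001, -0.045, 0, 0, -0.182, -0.001, 0.0757, 0.001, -0.045, 0, 0]
}}

```text
time_s: 7.1
ee_pos: [0.6587, 0.1711, 0.0897]
eef_rot: [[-0.086, -0.001, 0.996], [-0.996, -0.001, -0.086], [0.001, -1.0, -0.001]]
force: [-0.3, -0.6, -0.1]
opening: 0.0151
```

Run:
```python
from h import *
plan(.6592,.172,.0225,-4.9,.0,5)
s=observe();im,d=get_image('wrist');cv2.imwrite('pics/w4.png',im);
```

```text
pos [0.6587 0.1711 0.0897] yaw -4.93308096672697 shift [-0.001   0.0672  0.0005] rot [ 0.0008 -0.0006  0.0007] dist 0.06715998261124996
maxstep 0.02238666087041665 0.02340239014789192
-0.0001,0.0075,0.0001,0,0,0,0,-0.0003,0.0224,0.0002,0,0,0,0,-0.0007,0.0448,0.0003,0.001,0,0,0,-0.0009,0.0597,0.0004,0.001,-0.001,0.001,0,-0.001,0.0672,0.0005,0.001,-0.001,0.001,0,-0.001,0.0672,0.0005,0.001,-0.001,0.001,0,-0.001,0.0672,0.0005,0.001,-0.001,0.001,0
```

View pics/w4.png

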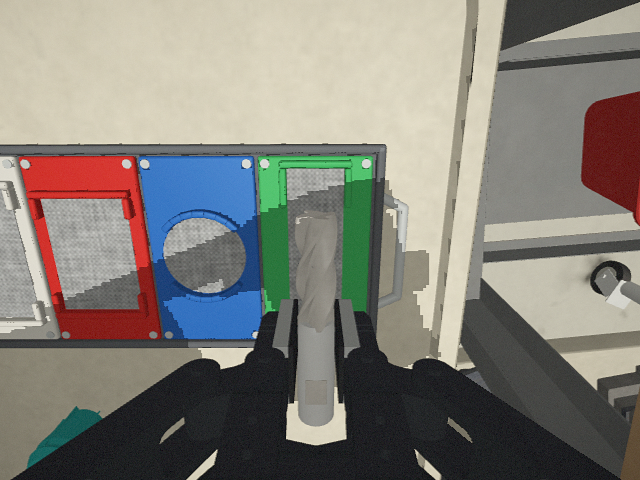

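Request:
{"name": "move_arm", "arguments": {
  "increments": [-0.001, 0.008, 0, 0, 0, 0, 0, -0.002, 0.022, 0, 0, 0, 0, 0, -0.0025, 0.045, 0, 0.001, 0, 0, 0, -0.0025, 0.058, 0.0005, 0.001, 0, 0.001, 0, -0.0025, 0.063, 0.0005, 0.001, 0, 0.001, 0, -0.0025, 0.065, 0.0005, 0.001, 0, 0.001, 0, -0.0025, 0.067, 0.0005, 0.001, 0, 0.001, 0, -0.0025, 0.067, 0.0005, 0.001, 0, 0.001, 0, -0.0025, 0.067, 0.0005, 0.001, 0, 0.001, 0]
}}

```text
time_s: 8.05
ee_pos: [0.6599, 0.1736, 0.0234]
eef_rot: [[-0.086, 0.001, 0.996], [-0.996, 0.001, -0.086], [-0.001, -1.0, 0.001]]
force: [0.8, 0.0, -0.1]
opening: 0.0148
```

Run:
```python
from h import *
s=observe();print(s['force'],s['wrist_torque'],s['ee_pos'],s['opening'])
s=observe();im,d=get_image('wrist');cv2.imwrite('pics/w5.png',im);
im,d=get_image('scene');cv2.imwrite('pics/s5.png',cv2.resize(im[160:280,180:400],None,fx=3.5,fy=3.5,interpolation=cv2.INTER_CUBIC))
```

```text
[ 0.8182  0.0499 -0.0753] [-0.      0.0094 -0.0176] [0.6599 0.1736 0.0234] 0.014841245746552345
```

View pics/w5.png

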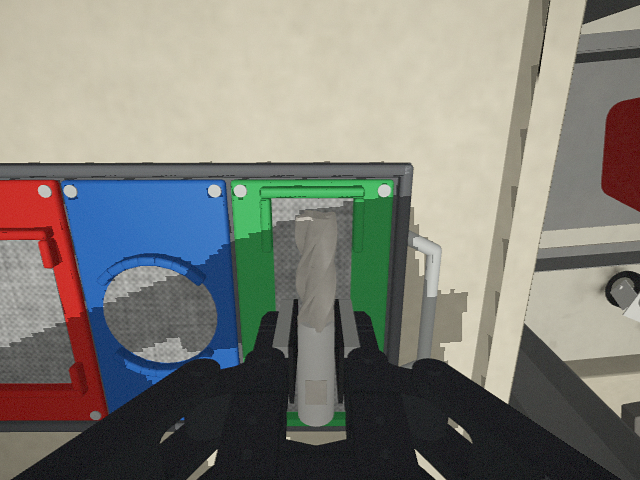

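View pics/s5.png

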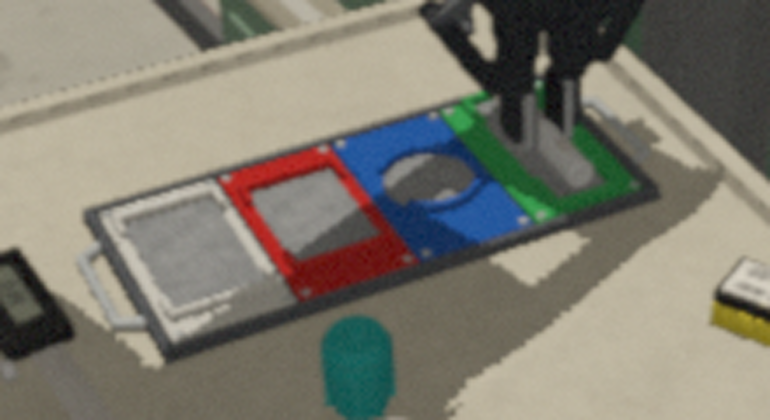

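Run:
```python
from h import *
s=observe()
im=cv2.imread('pics/w5.png');cv2.imwrite('pics/w5a.png',cv2.resize(im[170:440,220:420],None,fx=3,fy=2.2,interpolation=cv2.INTER_CUBIC))
for u,v,z in((316,216,.017),(317,424,.020)): print(atz('wrist',u,v,z,s))
q=np.array([np.cos(np.radians(85.1)),np.sin(np.radians(85.1)),0]);c=np.array([.6592,.172,.007])
for k in(-.052,.052): print('pocket end',c+k*q,proj('wrist',c+k*q,s))
for k in(-.052,.052): print('rimtop end',proj('wrist',c+k*q+[0,0,.006],s))
```

```text
[0.6642 0.2185 0.017 ]
[0.6567 0.1255 0.02  ]
pocket end [0.6548 0.1202 0.007 ] (np.float64(313.7738644165332), np.float64(412.2685583057047))
pocket end [0.6636 0.2238 0.007 ] (np.float64(313.3894281161485), np.float64(196.73869371639483))
rimtop end (np.float64(313.7331593505808), np.float64(421.83111943884796))
rimtop end (np.float64(313.324257820832), np.float64(199.93996861232188))
```

View pics/w5a.png

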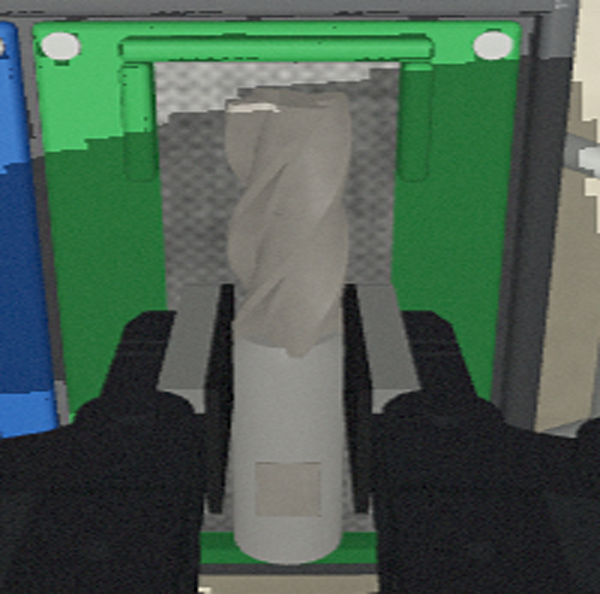

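Request:
{"name": "move_arm", "arguments": {
  "increments": [0, 0.0007, 0, 0, 0, 0, 0, 0, 0.0015, 0, 0, 0, 0, 0, 0, 0.0017, 0, 0, 0, 0, 0, 0, 0.0017, 0, 0, 0, 0, 0, 0, 0.0017, 0, 0, 0, 0, 0]
}}

```text
time_s: 8.65
ee_pos: [0.6599, 0.1736, 0.0217]
eef_rot: [[-0.086, 0.001, 0.996], [-0.996, 0.001, -0.086], [-0.001, -1.0, 0.001]]
force: [-0.9, -0.9, 0.2]
opening: 0.0148
```

Request:
{"name": "move_arm", "arguments": {
  "increments": [0, 0, 0, 0, 0, 0, 0.02, 0, 0, 0, 0, 0, 0, 0.025, 0, 0, 0, 0, 0, 0, 0.03, 0, 0, 0, 0, 0, 0, 0.034, 0, 0, 0, 0, 0, 0, 0.034, 0, 0, 0, 0, 0, 0, 0.034]
}}

```text
time_s: 9.25
ee_pos: [0.6598, 0.1736, 0.0217]
eef_rot: [[-0.086, 0.001, 0.996], [-0.996, 0.001, -0.086], [-0.001, -1.0, 0.001]]
force: [-1.0, -0.4, -0.3]
opening: 0.0339
```

Run:
```python
from h import *
plan(.6592,.165,.12,-4.9,.05,6)
```

```text
pos [0.6598 0.1736 0.0217] yaw -4.940991457648949 shift [ 0.0085 -0.0983  0.0002] rot [-0.0013 -0.0007 -0.0007] dist 0.09866840829024945
maxstep 0.024667102072562362 0.023197944956493317
0.0007,-0.0082,0,0,0,0,0.05,0.0021,-0.0246,0.0001,0,0,0,0.05,0.0043,-0.0491,0.0001,-0.001,0,0,0.05,0.0064,-0.0737,0.0002,-0.001,-0.001,-0.001,0.05,0.0078,-0.0901,0.0002,-0.001,-0.001,-0.001,0.05,0.0085,-0.0983,0.0002,-0.001,-0.001,-0.001,0.05,0.0085,-0.0983,0.0002,-0.001,-0.001,-0.001,0.05,0.0085,-0.0983,0.0002,-0.001,-0.001,-0.001,0.05
```

Request:
{"name": "move_arm", "arguments": {
  "increments": [0, -0.008, 0, 0, 0, 0, 0.034, 0, -0.025, 0, 0, 0, 0, 0.034, 0.004, -0.05, 0, 0, 0, 0, 0.05, 0.008, -0.075, 0, 0, 0, 0, 0.05, 0.01, -0.09, 0, 0, 0, 0, 0.05, 0.01, -0.1, 0, 0, 0, 0, 0.05, 0.01, -0.1, 0, 0, 0, 0, 0.05]
}}

```text
time_s: 9.95
ee_pos: [0.6597, 0.1639, 0.1236]
eef_rot: [[-0.086, 0.004, 0.996], [-0.996, 0.001, -0.086], [-0.002, -1.0, 0.004]]
force: [-0.2, 0.1, -1.0]
opening: 0.0503
```

Run:
```python
from h import *
im,d=get_image('wrist');cv2.imwrite('pics/w6.png',im)
plan(.5598,-.1294,.13,-10,.05,12)
```

```text
pos [0.6591 0.1638 0.1222] yaw -4.936041601667247 shift [ 0.3006 -0.0083 -0.0736] rot [-0.0021  0.0884 -0.0012] dist 0.3096012547141043
maxstep 0.030960125471410433 0.5065929637388098
0.01,-0.0003,-0.0025,0,0.003,0,0.05,0.0301,-0.0008,-0.0074,0,0.009,0,0.05,0.0601,-0.0017,-0.0147,0,0.018,0,0.05,0.0902,-0.0025,-0.0221,-0.001,0.027,0,0.05,0.1202,-0.0033,-0.0295,-0.001,0.035,0,0.05,0.1503,-0.0041,-0.0368,-0.001,0.044,-0.001,0.05,0.1804,-0.005,-0.0442,-0.001,0.053,-0.001,0.05,0.2104,-0.0058,-0.0515,-0.001,0.062,-0.001,0.05,0.2405,-0.0066,-0.0589,-0.002,0.071,-0.001,0.05,0.2705,-0.0074,-0.0663,-0.002,0.08,-0.001,0.05,0.2906,-0.008,-0.0712,-0.002,0.085,-0.001,0.05,0.3006,-0.0083,-0.0736,-0.002,0.088,-0.001,0.05,0.3006,-0.0083,-0.0736,-0.002,0.088,-0.001,0.05,0.3006,-0.0083,-0.0736,-0.002,0.088,-0.001,0.05
```

View pics/w6.png

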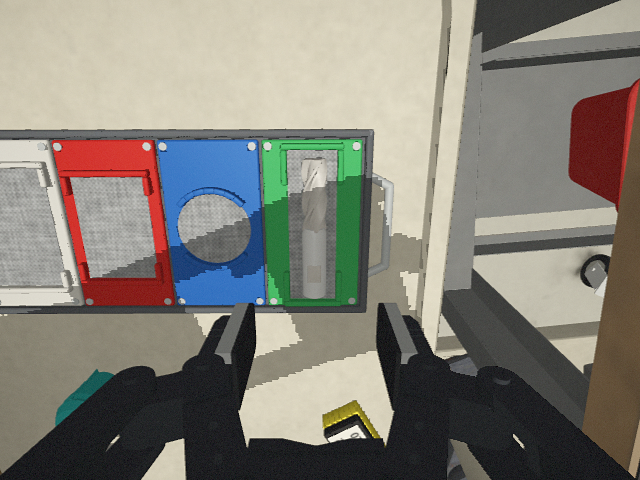

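The mill lies flat and along the green pocket, spanning rows 158–298. Next is the bolt.

Request:
{"name": "move_arm", "arguments": {
  "increments": [0.01, 0, -0.003, 0, 0.003, 0, 0.05, 0.03, -0.001, -0.008, 0, 0.009, 0, 0.05, 0.06, -0.002, -0.015, 0, 0.018, 0, 0.05, 0.09, -0.003, -0.022, -0.001, 0.027, 0, 0.05, 0.12, -0.003, -0.03, -0.001, 0.035, 0, 0.05, 0.15, -0.004, -0.037, -0.001, 0.044, -0.001, 0.05, 0.18, -0.005, -0.044, -0.001, 0.053, -0.001, 0.05, 0.21, -0.006, -0.052, -0.001, 0.062, -0.001, 0.05, 0.24, -0.007, -0.059, -0.002, 0.071, -0.001, 0.05, 0.27, -0.008, -0.066, -0.002, 0.08, -0.001, 0.05, 0.29, -0.008, -0.071, -0.002, 0.085, -0.001, 0.05, 0.3, -0.008, -0.0736, -0.002, 0.088, -0.001, 0.05, 0.3006, -0.008, -0.0736, -0.002, 0.088, -0.001, 0.05, 0.3006, -0.008, -0.0736, -0.002, 0.088, -0.001, 0.05]
}}

```text
time_s: 11.4
ee_pos: [0.5595, -0.1293, 0.1295]
eef_rot: [[-0.174, -0.0, 0.985], [-0.985, 0.0, -0.174], [-0.0, -1.0, -0.0]]
force: [0.7, 0.9, 0.8]
opening: 0.0501
```

Run:
```python
from h import *
import pickle
s=observe();print(s['ee_pos']);im,d=get_image('wrist');pickle.dump((s,im,d),open('w7.pkl','wb'));cv2.imwrite('pics/w7.png',im)
cv2.imwrite('pics/w7a.png',cv2.resize(im[160:400,240:400],None,fx=3.5,fy=2.5,interpolation=cv2.INTER_CUBIC))
```

```text
[ 0.5595 -0.1293  0.1295]
```

View pics/w7.png

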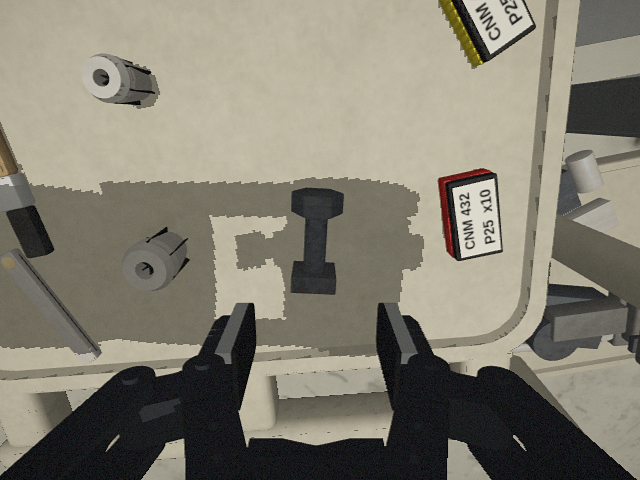

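View pics/w7a.png

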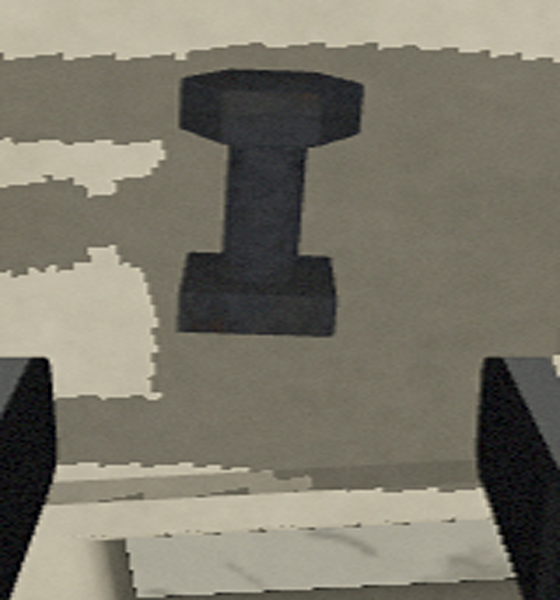

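Run:
```python
from h import *
import pickle
s,im,d=pickle.load(open('w7.pkl','rb'))
a=atz('wrist',316.5,218,.030,s);b=atz('wrist',314.5,262,.03,s);print(a,b,(a+b)/2,np.linalg.norm(a-b))
a=atz('wrist',317.4,190,.03,s);b=atz('wrist',313,293,.02,s);print(a,b,(a+b)/2,np.degrees(np.arctan2(*(a-b)[[1,0]])))
a=atz('wrist',316.5,225,.015,s);b=atz('wrist',314.5,260,.015,s);print(np.degrees(np.arctan2(*(a-b)[[1,0]])))
```

```text
[ 0.5639 -0.1097  0.03  ] [ 0.5576 -0.1384  0.03  ] [ 0.5607 -0.1241  0.03  ] 0.02934894976431333
[ 0.5675 -0.0926  0.03  ] [ 0.5518 -0.1647  0.02  ] [ 0.5596 -0.1286  0.025 ] 77.77478581378722
76.91447013952701
```

Run:
```python
from h import *
import pickle
s,im,d=pickle.load(open('w7.pkl','rb'))
u=lambda v:317.4-(v-190)*4.4/103
p=[atz('wrist',u(v),v,.030,s) for v in(197,218,274,294)]
print(np.array(p),(p[0]+p[3])/2,(p[1]+p[2])/2,np.linalg.norm(p[0]-p[3]),np.linalg.norm(p[1]-p[2]))
a,b=p[0],p[3];print(np.degrees(np.arctan2(*(a-b)[[1,0]])))
c=cloud('wrist',d,s);print(c[205,317],c[285,313],c[240,315])
```

```text
[[ 0.5665 -0.0968  0.03  ]
 [ 0.5637 -0.1097  0.03  ]
 [ 0.5557 -0.1466  0.03  ]
 [ 0.5526 -0.1607  0.03  ]] [ 0.5596 -0.1287  0.03  ] [ 0.5597 -0.1281  0.03  ] 0.0654058333321633 0.037748218065974455
77.68114028129874
[ 0.5656 -0.102   0.0286] [ 0.5537 -0.1547  0.0289] [ 0.56   -0.1265  0.0213]
```

```bash
python3 -c "
from h import *
plan(.5597,-.1285,.0155,-11.8,.045,8)"
```

```text
pos [ 0.5598 -0.1289  0.1295] yaw -9.97752551289107 shift [-0.0004  0.114  -0.0001] rot [ 0.0002  0.0318 -0.0004] dist 0.11403535951883761
maxstep 0.019005893253139602 0.30377841866965566
0,0.0063,0,0,0.002,0,0.045,-0.0001,0.019,0,0,0.005,0,0.045,-0.0001,0.038,0,0,0.011,0,0.045,-0.0002,0.057,-0.0001,0,0.016,0,0.045,-0.0002,0.076,-0.0001,0,0.021,0,0.045,-0.0003,0.095,-0.0001,0,0.027,0,0.045,-0.0003,0.1077,-0.0001,0,0.03,0,0.045,-0.0004,0.114,-0.0001,0,0.032,0,0.045,-0.0004,0.114,-0.0001,0,0.032,0,0.045,-0.0004,0.114,-0.0001,0,0.032,0,0.045
```

Request:
{"name": "move_arm", "arguments": {
  "increments": [0, 0.006, 0, 0, 0.002, 0, 0.045, 0, 0.019, 0, 0, 0.005, 0, 0.045, 0, 0.038, 0, 0, 0.011, 0, 0.045, 0, 0.057, 0, 0, 0.016, 0, 0.045, 0, 0.076, 0, 0, 0.021, 0, 0.045, 0, 0.095, 0, 0, 0.027, 0, 0.045, 0, 0.108, 0, 0, 0.03, 0, 0.045, 0, 0.114, 0, 0, 0.032, 0, 0.045, 0, 0.114, 0, 0, 0.032, 0, 0.045, 0, 0.114, 0, 0, 0.032, 0, 0.045, 0, 0.114, 0, 0, 0.032, 0, 0, 0, 0.114, 0, 0, 0.032, 0, 0, 0, 0.114, 0, 0, 0.032, 0, 0, 0, 0.114, 0, 0, 0.032, 0, 0, 0, 0.114, 0, 0, 0.032, 0, 0, 0, 0.114, 0, 0, 0.032, 0, 0, 0, 0.114, 0, 0, 0.032, 0, 0],
  "force": 50
}}

```text
time_s: 13.15
ee_pos: [0.5602, -0.129, 0.0164]
eef_rot: [[-0.205, 0.001, 0.979], [-0.979, 0.0, -0.205], [-0.0, -1.0, 0.001]]
force: [-1.7, 1.1, 7.1]
opening: 0.0129
```

Request:
{"name": "move_arm", "arguments": {
  "increments": [0, -0.005, 0, 0, 0, 0, 0, 0, -0.02, 0, 0, 0, 0, 0, 0, -0.04, 0, 0, 0, 0, 0, 0, -0.06, 0, 0, 0, 0, 0, 0, -0.07, 0, 0, 0, 0, 0, 0, -0.075, 0, 0, 0, 0, 0, 0, -0.075, 0, 0, 0, 0, 0, 0, -0.075, 0, 0, 0, 0, 0]
}}

```text
time_s: 13.95
ee_pos: [0.5597, -0.1289, 0.0909]
eef_rot: [[-0.205, 0.0, 0.979], [-0.979, 0.0, -0.205], [-0.0, -1.0, 0.0]]
force: [-0.1, 0.2, -1.4]
opening: 0.013
```

Run:
```python
from h import *
import pickle
s=observe();print(s['ee_pos']);im,d=get_image('wrist');pickle.dump((s,im,d),open('w8.pkl','wb'));cv2.imwrite('pics/w8.png',im)
plan(.462,.189,.10,-4.9,.0,14)
```

```text
[ 0.5597 -0.1289  0.0909]
pos [ 0.5596 -0.1289  0.0907] yaw -11.809261726904158 shift [-0.2912 -0.0092 -0.1606] rot [ 0.0003 -0.1206 -0.0004] dist 0.332680748206731
maxstep 0.027723395683894248 0.5757767756157017
-0.0081,-0.0003,-0.0045,0,-0.003,0,0,-0.0243,-0.0008,-0.0134,0,-0.01,0,0,-0.0485,-0.0015,-0.0268,0,-0.02,0,0,-0.0728,-0.0023,-0.0401,0,-0.03,0,0,-0.0971,-0.0031,-0.0535,0,-0.04,0,0,-0.1213,-0.0038,-0.0669,0,-0.05,0,0,-0.1456,-0.0046,-0.0803,0,-0.06,0,0,-0.1699,-0.0054,-0.0937,0,-0.07,0,0,-0.1941,-0.0061,-0.1071,0,-0.08,0,0,-0.2184,-0.0069,-0.1204,0,-0.09,0,0,-0.2427,-0.0076,-0.1338,0,-0.1,0,0,-0.2669,-0.0084,-0.1472,0,-0.111,0,0,-0.2831,-0.0089,-0.1561,0,-0.117,0,0,-0.2912,-0.0092,-0.1606,0,-0.121,0,0,-0.2912,-0.0092,-0.1606,0,-0.121,0,0,-0.2912,-0.0092,-0.1606,0,-0.121,0,0
```

View pics/w8.png

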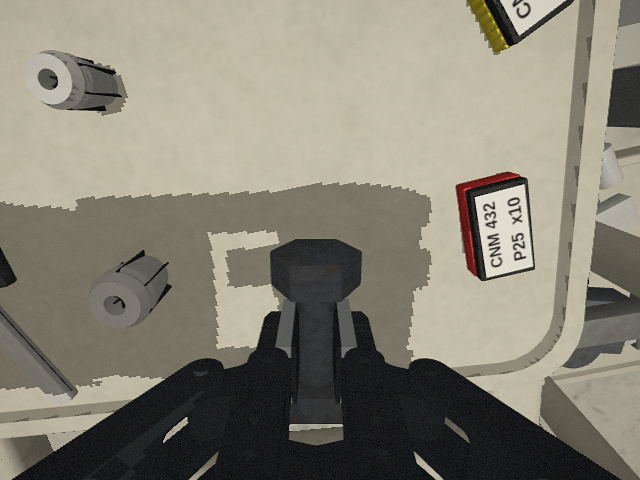

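Request:
{"name": "move_arm", "arguments": {
  "increments": [-0.008, 0, -0.005, 0, -0.003, 0, 0, -0.024, -0.001, -0.013, 0, -0.01, 0, 0, -0.049, -0.002, -0.027, 0, -0.02, 0, 0, -0.073, -0.003, -0.04, 0, -0.03, 0, 0, -0.097, -0.004, -0.054, 0, -0.04, 0, 0, -0.121, -0.005, -0.067, 0, -0.05, 0, 0, -0.146, -0.006, -0.08, 0, -0.06, 0, 0, -0.17, -0.006, -0.094, 0, -0.07, 0, 0, -0.194, -0.007, -0.107, 0, -0.08, 0, 0, -0.218, -0.008, -0.12, 0, -0.09, 0, 0, -0.243, -0.009, -0.134, 0, -0.1, 0, 0, -0.267, -0.009, -0.147, 0, -0.11, 0, 0, -0.283, -0.009, -0.156, 0, -0.117, 0, 0, -0.291, -0.009, -0.1606, 0, -0.12, 0, 0, -0.291, -0.009, -0.1606, 0, -0.12, 0, 0, -0.291, -0.009, -0.1606, 0, -0.12, 0, 0, -0.291, -0.009, -0.1606, 0, -0.12, 0, 0]
}}

```text
time_s: 15.7
ee_pos: [0.462, 0.1882, 0.0998]
eef_rot: [[-0.087, -0.0, 0.996], [-0.996, 0.0, -0.087], [-0.0, -1.0, -0.0]]
force: [0.6, -1.2, -1.1]
opening: 0.013
```

Run:
```python
from h import *
import pickle
plan(.462,.189,.030,-4.9,.0,6)
s=observe();im,d=get_image('wrist');pickle.dump((s,im,d),open('w9.pkl','wb'));cv2.imwrite('pics/w9.png',im)
im,d=get_image('scene');cv2.imwrite('pics/s9.png',cv2.resize(im[140:300,160:380],None,fx=3.5,fy=3.5,interpolation=cv2.INTER_CUBIC))
```

```text
pos [0.462  0.1882 0.0998] yaw -4.972010408570019 shift [-0.0008  0.0698 -0.    ] rot [ 0.0004 -0.0013 -0.0002] dist 0.06976729713965131
maxstep 0.017441824284912828 0.019191328946744697
-0.0001,0.0058,0,0,0,0,0,-0.0002,0.0174,0,0,0,0,0,-0.0004,0.0349,0,0,-0.001,0,0,-0.0006,0.0523,0,0,-0.001,0,0,-0.0007,0.0639,0,0,-0.001,0,0,-0.0008,0.0698,0,0,-0.001,0,0,-0.0008,0.0698,0,0,-0.001,0,0,-0.0008,0.0698,0,0,-0.001,0,0
```

View pics/w9.png

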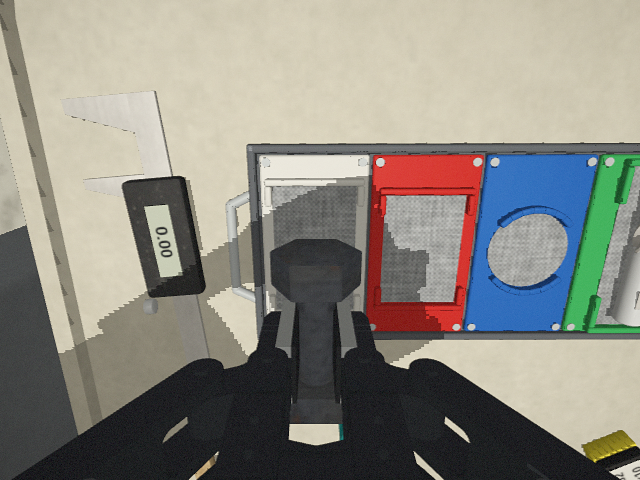

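View pics/s9.png

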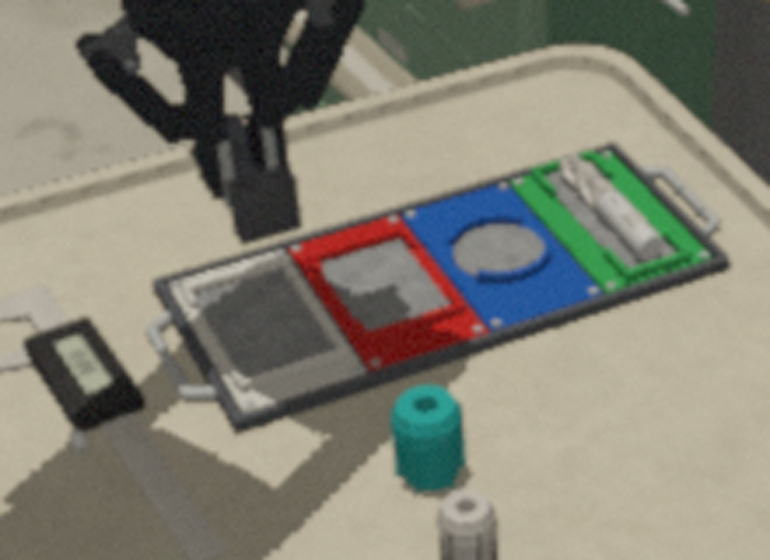

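Request:
{"name": "move_arm", "arguments": {
  "increments": [0, 0.006, 0, 0, 0, 0, 0, -0.001, 0.018, 0, 0, 0, 0, 0, -0.001, 0.036, 0, 0, -0.001, 0, 0, -0.001, 0.054, 0, 0, -0.001, 0, 0, -0.001, 0.066, 0, 0, -0.001, 0, 0, -0.001, 0.071, 0, 0, -0.001, 0, 0, -0.001, 0.073, 0, 0, -0.001, 0, 0, -0.001, 0.075, 0, 0, -0.001, 0, 0, -0.001, 0.075, 0, 0, -0.001, 0, 0, -0.001, 0.075, 0, 0, -0.001, 0, 0]
}}

```text
time_s: 16.8
ee_pos: [0.4625, 0.1893, 0.0253]
eef_rot: [[-0.086, 0.0, 0.996], [-0.996, 0.001, -0.086], [-0.001, -1.0, 0.0]]
force: [1.0, -0.8, -1.4]
opening: 0.0128
```

Run:
```python
from h import *
im,d=get_image('wrist');cv2.imwrite('pics/w10.png',im)
im,d=get_image('scene');cv2.imwrite('pics/s10.png',cv2.resize(im[160:270,180:330],None,fx=5,fy=5,interpolation=cv2.INTER_CUBIC))
```

```text
(no output)
```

View pics/w10.png

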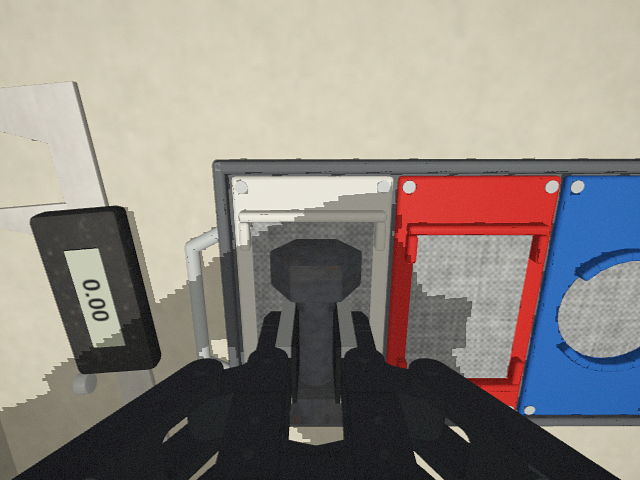

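View pics/s10.png

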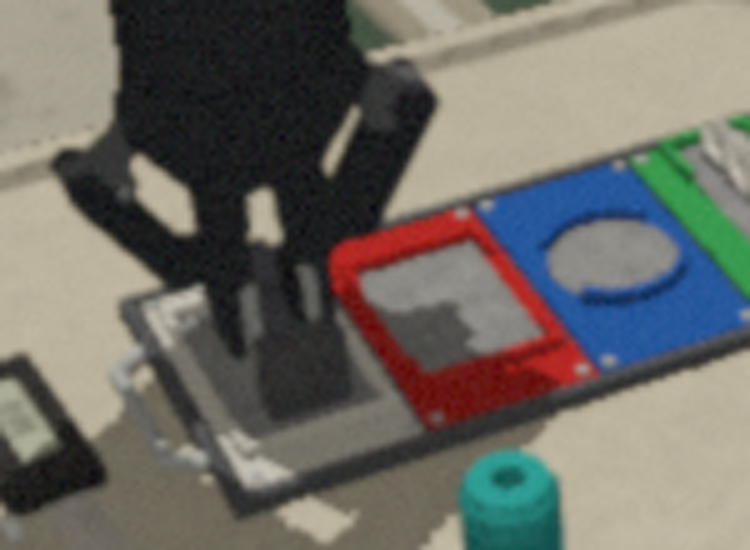

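Request:
{"name": "move_arm", "arguments": {
  "increments": [0, 0.0007, 0, 0, 0, 0, 0, 0, 0.0014, 0, 0, 0, 0, 0, 0, 0.002, 0, 0, 0, 0, 0, 0, 0.002, 0, 0, 0, 0, 0, 0, 0.002, 0, 0, 0, 0, 0]
}}

```text
time_s: 17.4
ee_pos: [0.4625, 0.1893, 0.0234]
eef_rot: [[-0.086, 0.001, 0.996], [-0.996, 0.001, -0.086], [-0.001, -1.0, 0.0]]
force: [-0.9, -0.3, 3.1]
opening: 0.0129
```

Contact at the expected height (force changed from -1.4 to 3.1 N), so I'll release.

Request:
{"name": "move_arm", "arguments": {
  "increments": [0, 0, 0, 0, 0, 0, 0.018, 0, 0, 0, 0, 0, 0, 0.023, 0, 0, 0, 0, 0, 0, 0.03, 0, 0, 0, 0, 0, 0, 0.032, 0, 0, 0, 0, 0, 0, 0.032, 0, 0, 0, 0, 0, 0, 0.032, 0, -0.006, 0, 0, 0, 0, 0.032, 0, -0.02, 0, 0, 0, 0, 0.032, 0, -0.04, 0, 0, 0, 0, 0.032, 0, -0.06, 0, 0, 0, 0, 0.05, 0, -0.08, 0, 0, 0, 0, 0.05, 0, -0.1, 0, 0, 0, 0, 0.05, 0, -0.105, 0, 0, 0, 0, 0.05, 0, -0.105, 0, 0, 0, 0, 0.05]
}}

```text
time_s: 18.8
ee_pos: [0.463, 0.1894, 0.1292]
eef_rot: [[-0.086, 0.002, 0.996], [-0.996, 0.001, -0.086], [-0.002, -1.0, 0.002]]
force: [-0.7, 0.2, -0.9]
opening: 0.0498
```

Run:
```python
from h import *
im,d=get_image('wrist');cv2.imwrite('pics/w11.png',im)
plan(.6652,-.1294,.13,3,.055,16)
```

```text
pos [0.4624 0.1892 0.1283] yaw -4.93729590798931 shift [ 0.3    -0.0017  0.2294] rot [-0.001  -0.1385 -0.0009] dist 0.3776514975895204
maxstep 0.026975106970680025 0.5669739148580442
0.0071,0,0.0055,0,-0.003,0,0.055,0.0214,-0.0001,0.0164,0,-0.01,0,0.055,0.0429,-0.0002,0.0328,0,-0.02,0,0.055,0.0643,-0.0004,0.0492,0,-0.03,0,0.055,0.0857,-0.0005,0.0656,0,-0.04,0,0.055,0.1071,-0.0006,0.0819,0,-0.049,0,0.055,0.1286,-0.0007,0.0983,0,-0.059,0,0.055,0.15,-0.0009,0.1147,0,-0.069,0,0.055,0.1714,-0.001,0.1311,-0.001,-0.079,-0.001,0.055,0.1928,-0.0011,0.1475,-0.001,-0.089,-0.001,0.055,0.2143,-0.0012,0.1639,-0.001,-0.099,-0.001,0.055,0.2357,-0.0014,0.1803,-0.001,-0.109,-0.001,0.055,0.2571,-0.0015,0.1967,-0.001,-0.119,-0.001,0.055,0.2785,-0.0016,0.2131,-0.001,-0.129,-0.001,0.055,0.2928,-0.0017,0.224,-0.001,-0.135,-0.001,0.055,0.3,-0.0017,0.2294,-0.001,-0.139,-0.001,0.055,0.3,-0.0017,0.2294,-0.001,-0.139,-0.001,0.055,0.3,-0.0017,0.2294,-0.001,-0.139,-0.001,0.055
```

View pics/w11.png

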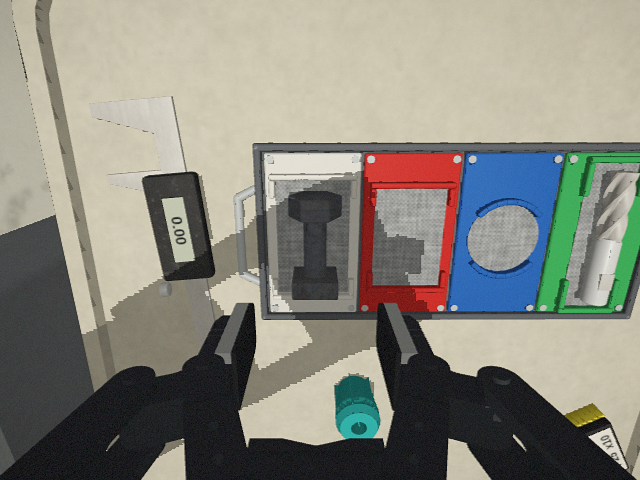

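The bolt lies flat and along the white pocket at (315,245). Next is the red box.

Request:
{"name": "move_arm", "arguments": {
  "increments": [0.007, 0, 0.006, 0, -0.003, 0, 0.055, 0.021, 0, 0.016, 0, -0.01, 0, 0.055, 0.043, 0, 0.033, 0, -0.02, 0, 0.055, 0.064, 0, 0.049, 0, -0.03, 0, 0.055, 0.086, 0, 0.066, 0, -0.04, 0, 0.055, 0.107, 0, 0.082, 0, -0.05, 0, 0.055, 0.129, 0, 0.098, 0, -0.06, 0, 0.055, 0.15, -0.001, 0.115, 0, -0.07, 0, 0.055, 0.171, -0.001, 0.131, 0, -0.08, 0, 0.055, 0.193, -0.001, 0.148, -0.001, -0.09, 0, 0.055, 0.214, -0.001, 0.164, -0.001, -0.1, 0, 0.055, 0.236, -0.001, 0.18, -0.001, -0.11, 0, 0.055, 0.257, -0.001, 0.197, -0.001, -0.12, 0, 0.055, 0.279, -0.002, 0.213, -0.001, -0.13, -0.001, 0.055, 0.293, -0.002, 0.224, -0.001, -0.136, -0.001, 0.055, 0.3, -0.002, 0.2294, -0.001, -0.139, -0.001, 0.055, 0.3, -0.002, 0.2294, -0.001, -0.139, -0.001, 0.055, 0.3, -0.002, 0.2294, -0.001, -0.139, -0.001, 0.055]
}}

```text
time_s: 20.65
ee_pos: [0.6644, -0.1288, 0.1297]
eef_rot: [[0.053, -0.001, 0.999], [-0.999, 0.0, 0.053], [-0.001, -1.0, -0.001]]
force: [-0.6, 0.3, -0.7]
opening: 0.0552
```

Run:
```python
from h import *
import pickle
s=observe();print(s['ee_pos'],s['force']);im,d=get_image('wrist');pickle.dump((s,im,d),open('w12.pkl','wb'));cv2.imwrite('pics/w12.png',im)
cv2.imwrite('pics/w12a.png',cv2.resize(im[160:340,240:400],None,fx=4,fy=3.3,interpolation=cv2.INTER_CUBIC))
```

```text
[ 0.6644 -0.1288  0.1297] [-0.5828  0.3332 -0.7441]
```

View pics/w12.png

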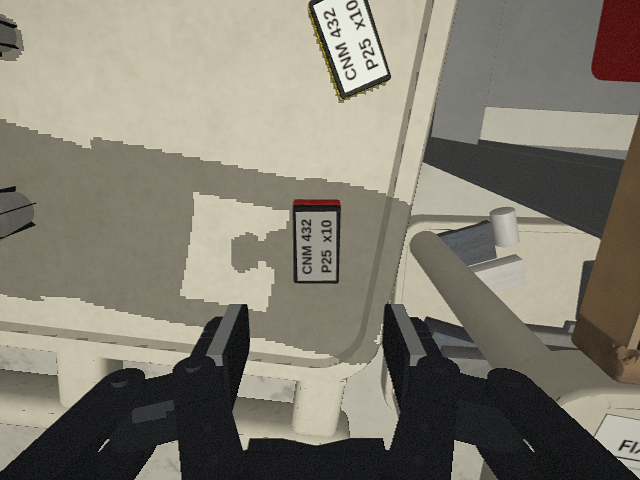

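View pics/w12a.png

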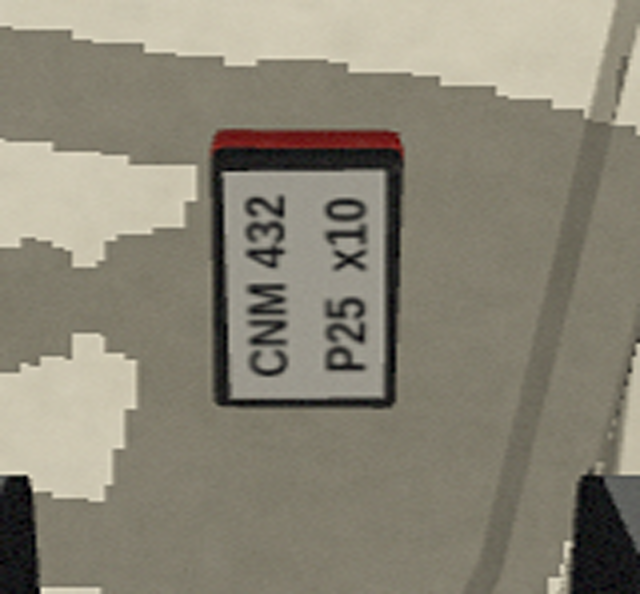

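Run:
```python
from h import *
import pickle
s,im,d=pickle.load(open('w12.pkl','rb'))
p=np.array([atz('wrist',240+(u+.5)/4-.5,160+(v+.5)/3.3-.5,.022,s) for u,v in((214,163),(401,161),(394,405),(217,405))])
a=lambda e:np.degrees(np.arctan2(e[1],e[0]))
print(p.mean(0),a(p[0]-p[3]),a(p[1]-p[2]),a(p[1]-p[0]),a(p[2]-p[3]),np.linalg.norm(p[0]-p[3]),np.linalg.norm(p[1]-p[0]))
c=p.mean(0);plan(c[0],c[1],.0155,2.8,.055,8)
```

```text
[ 0.6651 -0.1305  0.022 ] 92.57682381635857 92.87982165572187 3.839310152926691 3.0898894163062027 0.05115279639828042 0.02988065547122602
pos [ 0.6645 -0.1286  0.1299] yaw 3.0506290608755826 shift [0.002  0.1144 0.0007] rot [ 0.001   0.0044 -0.0004] dist 0.11442254955087933
maxstep 0.019070424925146552 0.04302626990038014
0.0001,0.0064,0,0,0,0,0.055,0.0003,0.0191,0.0001,0,0.001,0,0.055,0.0007,0.0381,0.0002,0,0.001,0,0.055,0.001,0.0572,0.0003,0.001,0.002,0,0.055,0.0013,0.0763,0.0004,0.001,0.003,0,0.055,0.0017,0.0953,0.0006,0.001,0.004,0,0.055,0.0019,0.108,0.0006,0.001,0.004,0,0.055,0.002,0.1144,0.0007,0.001,0.004,0,0.055,0.002,0.1144,0.0007,0.001,0.004,0,0.055,0.002,0.1144,0.0007,0.001,0.004,0,0.055
```

Run:
```python
from h import *
import pickle
s,im,d=pickle.load(open('w12.pkl','rb'));c=cloud('wrist',d,s)
for u in range(345,425,6): print(u,c[250,u],c[270,u])
```

```text
345 [ 0.6865 -0.1397 -0.0008] [ 0.6878 -0.1554 -0.0011]
351 [ 0.6907 -0.1389  0.0008] [ 0.6922 -0.1554 -0.0015]
357 [ 0.6951 -0.139  -0.0002] [ 0.6964 -0.1543  0.0005]
363 [ 0.6995 -0.139  -0.0007] [ 0.701  -0.1545 -0.0006]
369 [ 0.7039 -0.1387 -0.0006] [ 0.7055 -0.1544 -0.001 ]
375 [ 0.7082 -0.1384 -0.0005] [ 0.7089 -0.1521  0.0043]
381 [ 0.7112 -0.1359  0.0063] [ 0.7126 -0.1505  0.0075]
387 [ 0.7149 -0.1349  0.0085] [ 0.7173 -0.1512  0.0054]
393 [ 0.7196 -0.1354  0.0064] [ 0.7212 -0.1503  0.007 ]
399 [ 0.7237 -0.1349  0.007 ] [ 0.828  -0.3102 -0.3937]
405 [ 0.8336 -0.27   -0.3918] [ 0.8409 -0.3123 -0.4005]
411 [ 0.8391 -0.2631 -0.373 ] [ 0.8516 -0.3111 -0.3991]
417 [ 0.8392 -0.2507 -0.3381] [ 0.8629 -0.3107 -0.3994]
423 [ 0.8428 -0.2433 -0.3178] [ 0.8413 -0.27   -0.2982]
```

Request:
{"name": "move_arm", "arguments": {
  "increments": [0, 0.006, 0, 0, 0, 0, 0.043, 0, 0.019, 0, 0, 0.001, 0, 0.043, 0.001, 0.038, 0, 0, 0.001, 0, 0.043, 0.001, 0.057, 0, 0.001, 0.002, 0, 0.043, 0.001, 0.076, 0, 0.001, 0.003, 0, 0.043, 0.001, 0.095, 0.0006, 0.001, 0.004, 0, 0.043, 0.001, 0.107, 0.0006, 0.001, 0.004, 0, 0.043, 0.001, 0.113, 0.0006, 0.001, 0.004, 0, 0.043, 0.001, 0.113, 0.0006, 0.001, 0.004, 0, 0.043, 0.001, 0.113, 0.0006, 0.001, 0.004, 0, 0.043]
}}

```text
time_s: 21.7
ee_pos: [0.6654, -0.1295, 0.0174]
eef_rot: [[0.049, 0.001, 0.999], [-0.999, 0.0, 0.049], [-0.0, -1.0, 0.001]]
force: [1.0, -1.0, -0.7]
opening: 0.043
```

Run:
```python
from h import *
s=observe();print(s['ee_pos'],s['force']);im,d=get_image('wrist');cv2.imwrite('pics/w13.png',im)
```

```text
[ 0.6654 -0.1295  0.0174] [ 0.9989 -0.9906 -0.7394]
```

View pics/w13.png

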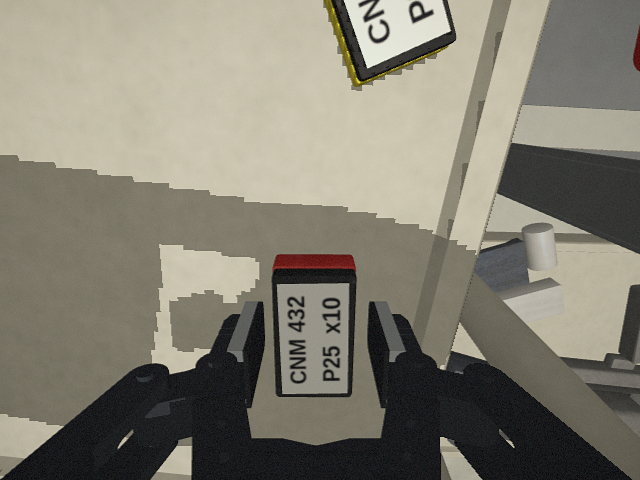

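The box sits centred between the pads (275–355). I'll close and lift.

Request:
{"name": "move_arm", "arguments": {
  "increments": [0, 0.001, 0, 0, 0, 0, 0.02, 0, 0.001, 0, 0, 0, 0, 0.02, 0, 0.001, 0, 0, 0, 0, 0.02, 0, 0.001, 0, 0, 0, 0, 0.02, 0, 0.001, 0, 0, 0, 0, 0.02, 0, -0.005, 0, 0, 0, 0, 0.02, 0, -0.02, 0, 0, 0, 0, 0.02, 0, -0.04, 0, 0, 0, 0, 0.02, 0, -0.06, 0, 0, 0, 0, 0.02, 0, -0.07, 0, 0, 0, 0, 0.02, 0, -0.075, 0, 0, 0, 0, 0.02, 0, -0.075, 0, 0, 0, 0, 0.02, 0, -0.075, 0, 0, 0, 0, 0.02],
  "force": 35
}}

```text
time_s: 23.05
ee_pos: [0.665, -0.1295, 0.0921]
eef_rot: [[0.049, 0.0, 0.999], [-0.999, 0.0, 0.049], [-0.0, -1.0, 0.0]]
force: [-0.3, 0.0, -0.7]
opening: 0.0315
```

Run:
```python
from h import *
import pickle
s=observe();im,d=get_image('wrist');cv2.imwrite('pics/w14.png',im)
plan(.5275,.1836,.095,-4.9,.02,16)
```

```text
pos [ 0.6649 -0.1294  0.0918] yaw 2.822825423406605 shift [-0.3194 -0.003  -0.1218] rot [ 0.0002  0.1348 -0.0004] dist 0.3418648581580943
maxstep 0.02441891843986388 0.5516337426129635
-0.0076,-0.0001,-0.0029,0,0.003,0,0.02,-0.0228,-0.0002,-0.0087,0,0.01,0,0.02,-0.0456,-0.0004,-0.0174,0,0.019,0,0.02,-0.0684,-0.0006,-0.0261,0,0.029,0,0.02,-0.0913,-0.0009,-0.0348,0,0.039,0,0.02,-0.1141,-0.0011,-0.0435,0,0.048,0,0.02,-0.1369,-0.0013,-0.0522,0,0.058,0,0.02,-0.1597,-0.0015,-0.0609,0,0.067,0,0.02,-0.1825,-0.0017,-0.0696,0,0.077,0,0.02,-0.2053,-0.0019,-0.0783,0,0.087,0,0.02,-0.2282,-0.0021,-0.087,0,0.096,0,0.02,-0.251,-0.0023,-0.0957,0,0.106,0,0.02,-0.2738,-0.0026,-0.1044,0,0.116,0,0.02,-0.2966,-0.0028,-0.1131,0,0.125,0,0.02,-0.3118,-0.0029,-0.1189,0,0.132,0,0.02,-0.3194,-0.003,-0.1218,0,0.135,0,0.02,-0.3194,-0.003,-0.1218,0,0.135,0,0.02,-0.3194,-0.003,-0.1218,0,0.135,0,0.02
```

View pics/w14.png

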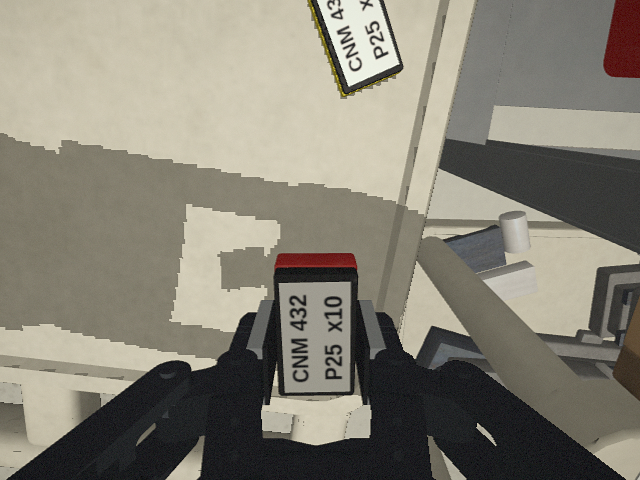

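Request:
{"name": "move_arm", "arguments": {
  "increments": [-0.008, 0, -0.003, 0, 0.003, 0, 0.02, -0.023, 0, -0.009, 0, 0.01, 0, 0.02, -0.046, 0, -0.017, 0, 0.019, 0, 0.02, -0.068, 0, -0.026, 0, 0.029, 0, 0.02, -0.091, -0.001, -0.035, 0, 0.039, 0, 0.02, -0.114, -0.001, -0.044, 0, 0.048, 0, 0.02, -0.137, -0.001, -0.052, 0, 0.058, 0, 0.02, -0.16, -0.002, -0.061, 0, 0.067, 0, 0.02, -0.183, -0.002, -0.07, 0, 0.077, 0, 0.02, -0.205, -0.002, -0.078, 0, 0.087, 0, 0.02, -0.228, -0.002, -0.087, 0, 0.096, 0, 0.02, -0.251, -0.002, -0.096, 0, 0.106, 0, 0.02, -0.274, -0.003, -0.104, 0, 0.116, 0, 0.02, -0.297, -0.003, -0.113, 0, 0.125, 0, 0.02, -0.312, -0.003, -0.119, 0, 0.132, 0, 0.02, -0.32, -0.003, -0.1218, 0, 0.135, 0, 0.02, -0.32, -0.003, -0.1218, 0, 0.135, 0, 0.02, -0.32, -0.003, -0.1218, 0, 0.135, 0, 0.02, -0.32, -0.003, -0.1218, 0, 0.135, 0, 0.02]
}}

```text
time_s: 25.0
ee_pos: [0.5276, 0.1836, 0.0949]
eef_rot: [[-0.086, -0.0, 0.996], [-0.996, 0.0, -0.086], [-0.0, -1.0, -0.0]]
force: [-0.5, -0.3, -0.4]
opening: 0.0311
```

Run:
```python
from h import *
plan(.5275,.1836,.0255,-4.9,.02,7)
s=observe();print(s['force']);im,d=get_image('wrist');cv2.imwrite('pics/w15.png',im)
```

```text
pos [0.5276 0.1836 0.0949] yaw -4.941098987618232 shift [ 0.      0.0694 -0.0001] rot [ 0.0003 -0.0007 -0.0003] dist 0.06944150325590993
maxstep 0.013888300651181988 0.009352482889283387
0,0.0046,0,0,0,0,0.02,0,0.0139,0,0,0,0,0.02,0,0.0278,0,0,0,0,0.02,0,0.0417,-0.0001,0,0,0,0.02,0,0.0556,-0.0001,0,-0.001,0,0.02,0,0.0648,-0.0001,0,-0.001,0,0.02,0,0.0694,-0.0001,0,-0.001,0,0.02,0,0.0694,-0.0001,0,-0.001,0,0.02,0,0.0694,-0.0001,0,-0.001,0,0.02
[-0.498  -0.3416 -0.3612]
```

View pics/w15.png

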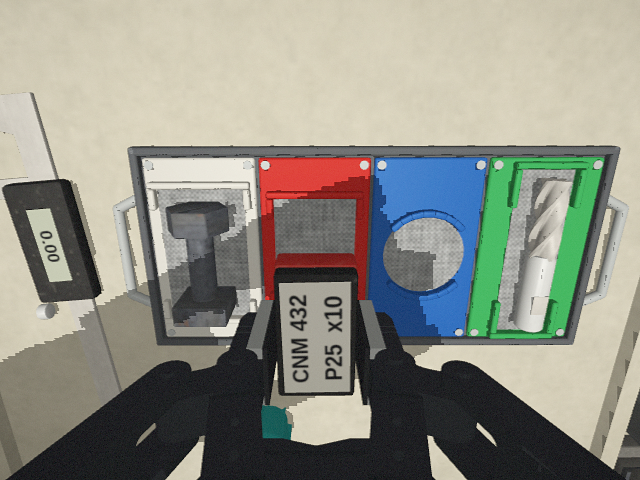

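Request:
{"name": "move_arm", "arguments": {
  "increments": [0, 0.005, 0, 0, 0, 0, 0.02, 0, 0.014, 0, 0, 0, 0, 0.02, 0, 0.028, 0, 0, 0, 0, 0.02, 0, 0.042, 0, 0, 0, 0, 0.02, 0, 0.056, 0, 0, 0, 0, 0.02, 0, 0.065, 0, 0, 0, 0, 0.02, 0, 0.069, 0, 0, 0, 0, 0.02, 0, 0.07, 0, 0, 0, 0, 0.02, 0, 0.07, 0, 0, 0, 0, 0.02, 0, 0.07, 0, 0, 0, 0, 0.02]
}}

```text
time_s: 26.05
ee_pos: [0.528, 0.1837, 0.025]
eef_rot: [[-0.086, 0.0, 0.996], [-0.996, 0.001, -0.086], [-0.001, -1.0, 0.0]]
force: [-0.0, -0.2, -1.1]
opening: 0.0311
```

Run:
```python
from h import *
im,d=get_image('wrist');cv2.imwrite('pics/w16.png',im)
```

```text
(no output)
```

View pics/w16.png

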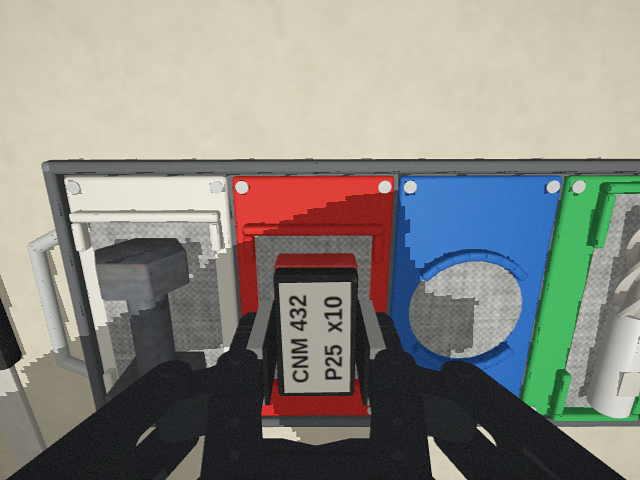

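Run:
```python
from h import *
s=observe();q=np.array([np.cos(np.radians(85.1)),np.sin(np.radians(85.1)),0]);c=np.array([.5275,.1836,0])
print((atz('wrist',315,395,.0305,s)-c)@q,(atz('wrist',315,254,.0085,s)-c)@q)
```

```text
-0.025215706074124856 0.02660061967201093
```

Request:
{"name": "move_arm", "arguments": {
  "increments": [0, 0.0007, 0, 0, 0, 0, 0.02, 0, 0.0014, 0, 0, 0, 0, 0.02, 0, 0.0018, 0, 0, 0, 0, 0.02, 0, 0.0018, 0, 0, 0, 0, 0.02, 0, 0.0018, 0, 0, 0, 0, 0.02]
}}

```text
time_s: 26.6
ee_pos: [0.5281, 0.1837, 0.0247]
eef_rot: [[-0.086, 0.001, 0.996], [-0.996, 0.001, -0.086], [-0.001, -1.0, 0.0]]
force: [-5.8, -1.6, 19.1]
opening: 0.0311
```

Request:
{"name": "move_arm", "arguments": {
  "increments": [0, -0.0005, 0, 0, 0, 0, 0.02, 0, -0.0005, 0, 0, 0, 0, 0.02]
}}

```text
time_s: 26.8
ee_pos: [0.5285, 0.1839, 0.0256]
eef_rot: [[-0.086, 0.002, 0.996], [-0.996, 0.001, -0.086], [-0.001, -1.0, 0.001]]
force: [-0.9, 0.1, 0.6]
opening: 0.0314
```

Request:
{"name": "move_arm", "arguments": {
  "increments": [0, 0, 0, 0, 0, 0, 0.034, 0, 0, 0, 0, 0, 0, 0.037, 0, 0, 0, 0, 0, 0, 0.04, 0, 0, 0, 0, 0, 0, 0.042, 0, 0, 0, 0, 0, 0, 0.042]
}}

```text
time_s: 27.3
ee_pos: [0.5284, 0.1838, 0.0254]
eef_rot: [[-0.086, 0.001, 0.996], [-0.996, 0.001, -0.086], [-0.001, -1.0, 0.001]]
force: [-0.3, 0.6, 0.1]
opening: 0.042
```

Run:
```python
from h import *
im,d=get_image('wrist');cv2.imwrite('pics/w17.png',im)
```

```text
(no output)
```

View pics/w17.png

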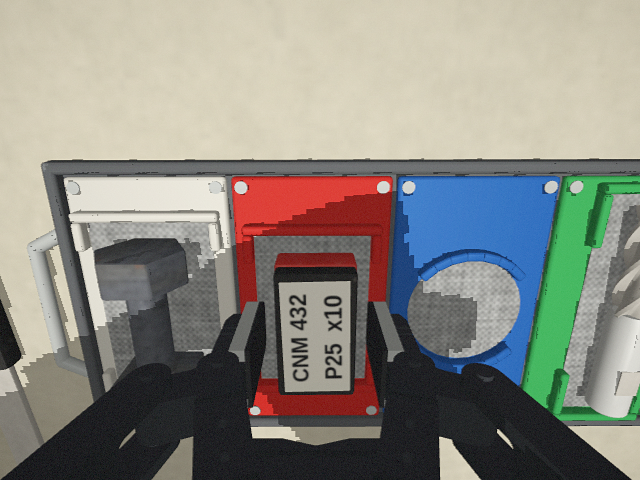

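Request:
{"name": "move_arm", "arguments": {
  "increments": [0, -0.006, 0, 0, 0, 0, 0.042, 0, -0.02, 0, 0, 0, 0, 0.042, 0, -0.04, 0, 0, 0, 0, 0.042, 0, -0.06, 0, 0, 0, 0, 0.05, 0, -0.08, 0, 0, 0, 0, 0.055, 0, -0.1, 0, 0, 0, 0, 0.055, 0, -0.11, 0, 0, 0, 0, 0.055, 0, -0.11, 0, 0, 0, 0, 0.055]
}}

```text
time_s: 28.15
ee_pos: [0.5293, 0.1841, 0.1376]
eef_rot: [[-0.086, 0.005, 0.996], [-0.996, 0.002, -0.086], [-0.002, -1.0, 0.005]]
force: [0.0, -0.3, -0.4]
opening: 0.0551
```

Run:
```python
from h import *
im,d=get_image('wrist');cv2.imwrite('pics/w18.png',im)
plan(.4545,-.1199,.14,-4.9,.055,15)
```

```text
pos [0.5286 0.1839 0.1363] yaw -4.956203173670513 shift [ 0.3091 -0.0044 -0.0476] rot [-0.0028 -0.001  -0.0017] dist 0.3127232929517843
maxstep 0.024055637919368024 0.015105466447006614
0.0079,-0.0001,-0.0012,0,0,0,0.055,0.0238,-0.0003,-0.0037,0,0,0,0.055,0.0475,-0.0007,-0.0073,0,0,0,0.055,0.0713,-0.001,-0.011,-0.001,0,0,0.055,0.0951,-0.0013,-0.0146,-0.001,0,-0.001,0.055,0.1189,-0.0017,-0.0183,-0.001,0,-0.001,0.055,0.1426,-0.002,-0.022,-0.001,0,-0.001,0.055,0.1664,-0.0024,-0.0256,-0.002,-0.001,-0.001,0.055,0.1902,-0.0027,-0.0293,-0.002,-0.001,-0.001,0.055,0.214,-0.003,-0.0329,-0.002,-0.001,-0.001,0.055,0.2377,-0.0034,-0.0366,-0.002,-0.001,-0.001,0.055,0.2615,-0.0037,-0.0403,-0.002,-0.001,-0.001,0.055,0.2853,-0.004,-0.0439,-0.003,-0.001,-0.002,0.055,0.3011,-0.0043,-0.0464,-0.003,-0.001,-0.002,0.055,0.3091,-0.0044,-0.0476,-0.003,-0.001,-0.002,0.055,0.3091,-0.0044,-0.0476,-0.003,-0.001,-0.002,0.055,0.3091,-0.0044,-0.0476,-0.003,-0.001,-0.002,0.055
```

View pics/w18.png

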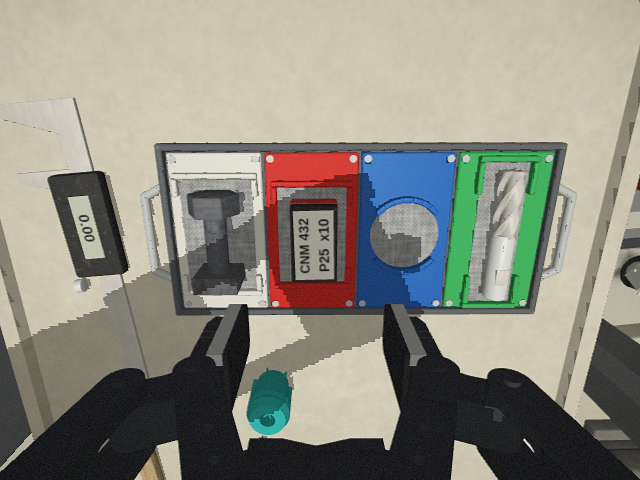

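The red box sits flat, label up, along the red pocket at (314,243). Next is the large collet.

Request:
{"name": "move_arm", "arguments": {
  "increments": [0.008, 0, -0.001, 0, 0, 0, 0.055, 0.024, 0, -0.004, 0, 0, 0, 0.055, 0.048, -0.001, -0.007, 0, 0, 0, 0.055, 0.072, -0.001, -0.011, -0.001, 0, 0, 0.055, 0.096, -0.001, -0.015, -0.001, 0, -0.001, 0.055, 0.12, -0.002, -0.018, -0.001, 0, -0.001, 0.055, 0.144, -0.002, -0.022, -0.001, 0, -0.001, 0.055, 0.168, -0.002, -0.026, -0.002, 0, -0.001, 0.055, 0.192, -0.003, -0.029, -0.002, 0, -0.001, 0.055, 0.216, -0.003, -0.033, -0.002, 0, -0.001, 0.055, 0.24, -0.003, -0.037, -0.002, 0, -0.001, 0.055, 0.264, -0.004, -0.04, -0.002, 0, -0.001, 0.055, 0.287, -0.004, -0.044, -0.003, -0.001, -0.002, 0.055, 0.302, -0.004, -0.047, -0.003, -0.001, -0.002, 0.055, 0.309, -0.004, -0.048, -0.003, -0.001, -0.002, 0.055, 0.309, -0.004, -0.048, -0.003, -0.001, -0.002, 0.055, 0.309, -0.004, -0.048, -0.003, -0.001, -0.002, 0.055]
}}

```text
time_s: 29.9
ee_pos: [0.4538, -0.1197, 0.1394]
eef_rot: [[-0.086, -0.001, 0.996], [-0.996, -0.0, -0.086], [0.0, -1.0, -0.001]]
force: [-0.4, -0.1, -0.4]
opening: 0.0552
```

Run:
```python
from h import *
import pickle
s=observe();im,d=get_image('wrist');pickle.dump((s,im,d),open('w19.pkl','wb'));cv2.imwrite('pics/w19.png',im)
c=cloud('wrist',d,s);m=(abs(c[...,2]-.042)<.003)&(np.hypot(c[...,0]-.4545,c[...,1]+.12)<.03);p=c[m][:,:2]
(cx,cy),r=cv2.minEnclosingCircle(p.astype(np.float32));print(m.sum(),p.mean(0),cx,cy,r,s['ee_pos'])
plan(.4545,-.1199,.0165,-4.9,.055,8)
```

```text
1357 [ 0.4536 -0.12  ] 0.45337849855422974 -0.12068410217761993 0.015246189199388027 [ 0.4538 -0.1197  0.1394]
pos [ 0.454  -0.1194  0.1394] yaw -4.89040230734054 shift [0.0004 0.1229 0.0007] rot [0.0006 0.0002 0.0001] dist 0.12294194146404833
maxstep 0.020490323577341388 0.005968431023655512
0,0.0068,0,0,0,0,0.055,0.0001,0.0205,0.0001,0,0,0,0.055,0.0001,0.041,0.0002,0,0,0,0.055,0.0002,0.0615,0.0003,0,0,0,0.055,0.0003,0.082,0.0004,0,0,0,0.055,0.0003,0.1024,0.0005,0,0,0,0.055,0.0004,0.1161,0.0006,0.001,0,0,0.055,0.0004,0.1229,0.0007,0.001,0,0,0.055,0.0004,0.1229,0.0007,0.001,0,0,0.055,0.0004,0.1229,0.0007,0.001,0,0,0.055
```

View pics/w19.png

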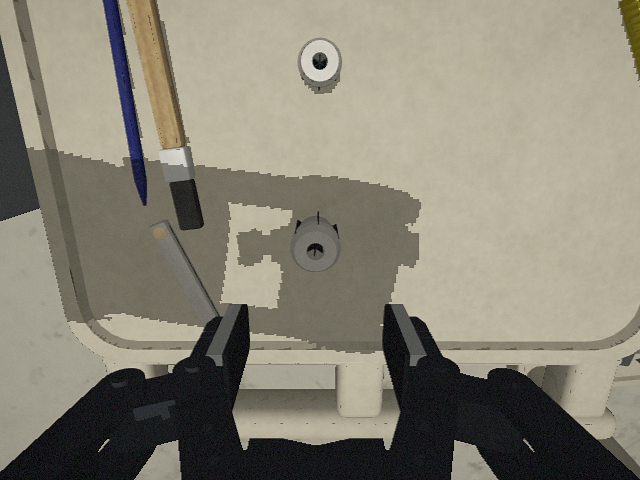

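Request:
{"name": "move_arm", "arguments": {
  "increments": [0, 0.007, 0, 0, 0, 0, 0.055, 0.001, 0.02, 0, 0, 0, 0, 0.055, 0.001, 0.041, 0, 0, 0, 0, 0.055, 0.001, 0.061, 0, 0, 0, 0, 0.055, 0.001, 0.082, 0, 0, 0, 0, 0.055, 0.001, 0.102, 0, 0, 0, 0, 0.055, 0.001, 0.116, 0, 0.001, 0, 0, 0.055, 0.001, 0.123, 0, 0.001, 0, 0, 0.055, 0.001, 0.123, 0, 0.001, 0, 0, 0.055, 0.001, 0.123, 0, 0.001, 0, 0, 0.055, 0.001, 0.123, 0, 0.001, 0, 0, 0.02, 0.001, 0.123, 0, 0.001, 0, 0, 0.02, 0.001, 0.123, 0, 0.001, 0, 0, 0.02, 0.001, 0.123, 0, 0.001, 0, 0, 0.02, 0.001, 0.123, 0, 0.001, 0, 0, 0.02, 0.001, 0.123, 0, 0.001, 0, 0, 0.02],
  "force": 40
}}

```text
time_s: 31.55
ee_pos: [0.4543, -0.1206, 0.0172]
eef_rot: [[-0.085, 0.002, 0.996], [-0.996, -0.0, -0.085], [0.0, -1.0, 0.002]]
force: [-0.8, 0.9, 5.7]
opening: 0.0307
```

Request:
{"name": "move_arm", "arguments": {
  "increments": [0, -0.005, 0, 0, 0, 0, 0.02, 0, -0.02, 0, 0, 0, 0, 0.02, 0, -0.04, 0, 0, 0, 0, 0.02, 0, -0.06, 0, 0, 0, 0, 0.02, 0, -0.08, 0, 0, 0, 0, 0.02, 0, -0.095, 0, 0, 0, 0, 0.02, 0, -0.1, 0, 0, 0, 0, 0.02, 0, -0.1, 0, 0, 0, 0, 0.02]
}}

```text
time_s: 32.35
ee_pos: [0.4546, -0.1207, 0.118]
eef_rot: [[-0.085, 0.004, 0.996], [-0.996, -0.001, -0.085], [0.001, -1.0, 0.004]]
force: [-0.5, 0.3, -1.2]
opening: 0.0308
```

Run:
```python
from h import *
import pickle
s=observe();im,d=get_image('wrist');pickle.dump((s,im,d),open('w20.pkl','wb'));cv2.imwrite('pics/w20.png',im)
plan(.5932,.1783,.12,-4.9,.02,17)
```

```text
pos [ 0.4541 -0.1206  0.1173] yaw -4.898508183908972 shift [-0.3097 -0.0026  0.1131] rot [-0.0023  0.      0.0004] dist 0.3296695951070728
maxstep 0.021977973007138184 0.00894076752498488
-0.0069,-0.0001,0.0025,0,0,0,0.02,-0.0206,-0.0002,0.0075,0,0,0,0.02,-0.0413,-0.0003,0.0151,0,0,0,0.02,-0.0619,-0.0005,0.0226,0,0,0,0.02,-0.0826,-0.0007,0.0301,-0.001,0,0,0.02,-0.1032,-0.0009,0.0377,-0.001,0,0,0.02,-0.1239,-0.001,0.0452,-0.001,0,0,0.02,-0.1445,-0.0012,0.0528,-0.001,0,0,0.02,-0.1652,-0.0014,0.0603,-0.001,0,0,0.02,-0.1858,-0.0016,0.0678,-0.001,0,0,0.02,-0.2064,-0.0017,0.0754,-0.002,0,0,0.02,-0.2271,-0.0019,0.0829,-0.002,0,0,0.02,-0.2477,-0.0021,0.0904,-0.002,0,0,0.02,-0.2684,-0.0023,0.098,-0.002,0,0,0.02,-0.289,-0.0024,0.1055,-0.002,0,0,0.02,-0.3028,-0.0025,0.1105,-0.002,0,0,0.02,-0.3097,-0.0026,0.1131,-0.002,0,0,0.02,-0.3097,-0.0026,0.1131,-0.002,0,0,0.02,-0.3097,-0.0026,0.1131,-0.002,0,0,0.02
```

View pics/w20.png

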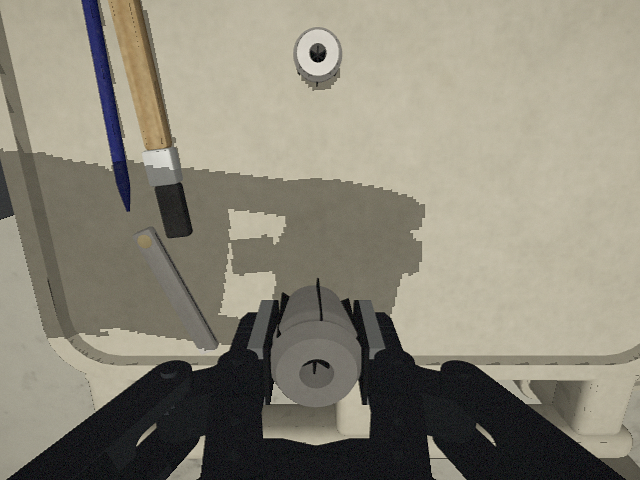

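Request:
{"name": "move_arm", "arguments": {
  "increments": [-0.007, 0, 0.003, 0, 0, 0, 0.02, -0.021, 0, 0.008, 0, 0, 0, 0.02, -0.041, 0, 0.015, 0, 0, 0, 0.02, -0.062, -0.001, 0.023, 0, 0, 0, 0.02, -0.083, -0.001, 0.03, -0.001, 0, 0, 0.02, -0.103, -0.001, 0.038, -0.001, 0, 0, 0.02, -0.124, -0.001, 0.045, -0.001, 0, 0, 0.02, -0.145, -0.001, 0.053, -0.001, 0, 0, 0.02, -0.165, -0.001, 0.06, -0.001, 0, 0, 0.02, -0.186, -0.002, 0.068, -0.001, 0, 0, 0.02, -0.206, -0.002, 0.075, -0.002, 0, 0, 0.02, -0.227, -0.002, 0.083, -0.002, 0, 0, 0.02, -0.248, -0.002, 0.09, -0.002, 0, 0, 0.02, -0.268, -0.002, 0.098, -0.002, 0, 0, 0.02, -0.289, -0.002, 0.106, -0.002, 0, 0, 0.02, -0.303, -0.003, 0.111, -0.002, 0, 0, 0.02, -0.31, -0.003, 0.113, -0.002, 0, 0, 0.02, -0.31, -0.003, 0.113, -0.002, 0, 0, 0.02, -0.31, -0.003, 0.113, -0.002, 0, 0, 0.02, -0.31, -0.003, 0.113, -0.002, 0, 0, 0.02]
}}

```text
time_s: 34.4
ee_pos: [0.5927, 0.1778, 0.1203]
eef_rot: [[-0.086, -0.0, 0.996], [-0.996, -0.001, -0.086], [0.001, -1.0, -0.0]]
force: [0.1, 0.2, -0.9]
opening: 0.0308
```

Run:
```python
from h import *
plan(.5932,.1783,.034,-4.9,.02,8)
im,d=get_image('wrist');cv2.imwrite('pics/w21.png',im)
```

```text
pos [0.5927 0.1778 0.1203] yaw -4.933573974878685 shift [-0.0006  0.0863  0.0005] rot [ 0.0003 -0.0006  0.0008] dist 0.08627591215885409
maxstep 0.014379318693142348 0.009746306149927374
0,0.0048,0,0,0,0,0.02,-0.0001,0.0144,0.0001,0,0,0,0.02,-0.0002,0.0288,0.0002,0,0,0,0.02,-0.0003,0.0431,0.0002,0,0,0,0.02,-0.0004,0.0575,0.0003,0,0,0.001,0.02,-0.0005,0.0719,0.0004,0,0,0.001,0.02,-0.0005,0.0815,0.0004,0,-0.001,0.001,0.02,-0.0006,0.0863,0.0005,0,-0.001,0.001,0.02,-0.0006,0.0863,0.0005,0,-0.001,0.001,0.02,-0.0006,0.0863,0.0005,0,-0.001,0.001,0.02
```

View pics/w21.png

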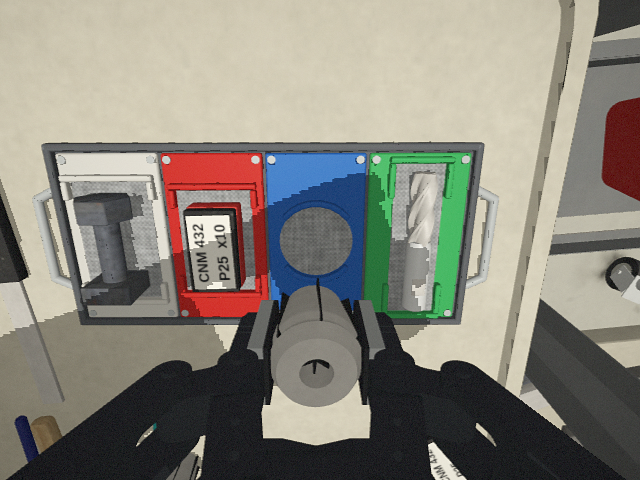

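Aligned with the cup column (316). I'll descend to just above the floor.

Request:
{"name": "move_arm", "arguments": {
  "increments": [0, 0.005, 0, 0, 0, 0, 0.02, -0.0005, 0.014, 0, 0, 0, 0, 0.02, -0.0005, 0.029, 0, 0, 0, 0, 0.02, -0.0005, 0.043, 0, 0, 0, 0, 0.02, -0.0005, 0.058, 0, 0, 0, 0.001, 0.02, -0.0005, 0.072, 0, 0, 0, 0.001, 0.02, -0.0005, 0.082, 0, 0, 0, 0.001, 0.02, -0.0005, 0.087, 0, 0, 0, 0.001, 0.02, -0.0005, 0.087, 0, 0, 0, 0.001, 0.02, -0.0005, 0.087, 0, 0, 0, 0.001, 0.02]
}}

```text
time_s: 35.45
ee_pos: [0.5931, 0.1784, 0.0336]
eef_rot: [[-0.086, 0.0, 0.996], [-0.996, 0.0, -0.086], [-0.0, -1.0, 0.0]]
force: [-0.4, -0.7, -0.8]
opening: 0.0308
```

Run:
```python
from h import *
im,d=get_image('wrist');cv2.imwrite('pics/w22.png',im)
im,d=get_image('scene');cv2.imwrite('pics/s22.png',cv2.resize(im[140:270,180:380],None,fx=4,fy=4,interpolation=cv2.INTER_CUBIC))
```

```text
(no output)
```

View pics/w22.png

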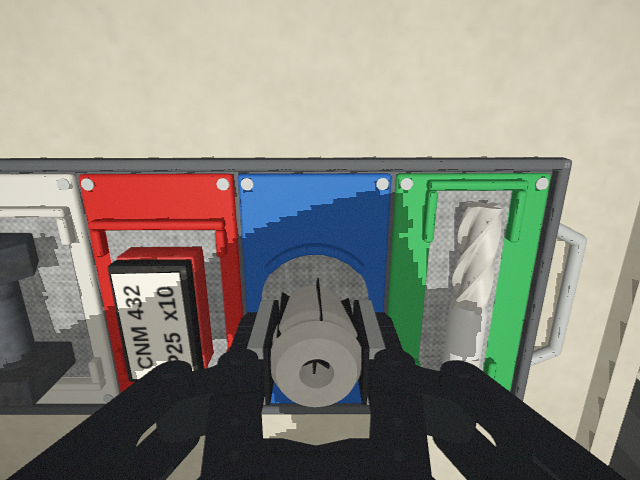

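View pics/s22.png

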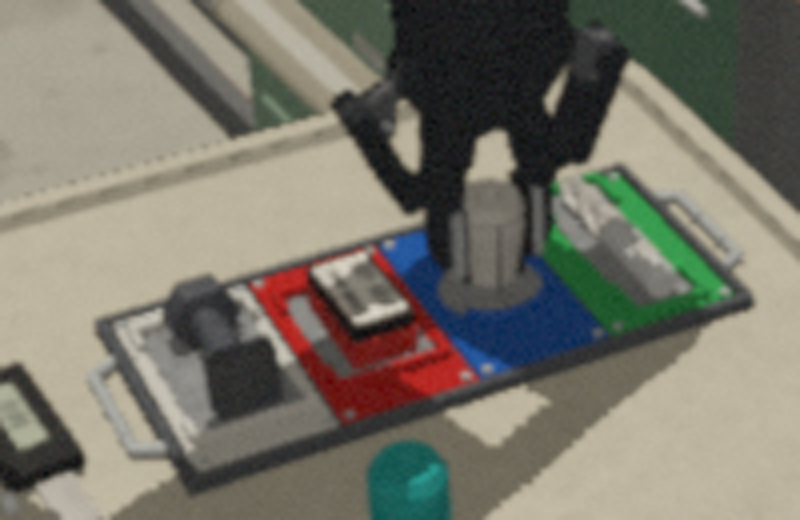

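Request:
{"name": "move_arm", "arguments": {
  "increments": [0, 0.002, 0, 0, 0, 0, 0.02, 0, 0.004, 0, 0, 0, 0, 0.02, 0, 0.006, 0, 0, 0, 0, 0.02, 0, 0.0075, 0, 0, 0, 0, 0.02, 0, 0.0085, 0, 0, 0, 0, 0.02, 0, 0.009, 0, 0, 0, 0, 0.02, 0, 0.009, 0, 0, 0, 0, 0.02]
}}

```text
time_s: 36.25
ee_pos: [0.5934, 0.1785, 0.025]
eef_rot: [[-0.086, 0.001, 0.996], [-0.996, 0.001, -0.086], [-0.001, -1.0, 0.001]]
force: [0.4, -0.5, -0.8]
opening: 0.0311
```

Request:
{"name": "move_arm", "arguments": {
  "increments": [0, 0.0005, 0, 0, 0, 0, 0.02, 0, 0.0009, 0, 0, 0, 0, 0.02, 0, 0.001, 0, 0, 0, 0, 0.02, 0, 0.001, 0, 0, 0, 0, 0.02]
}}

```text
time_s: 36.65
ee_pos: [0.5934, 0.1785, 0.0243]
eef_rot: [[-0.086, 0.001, 0.996], [-0.996, 0.001, -0.086], [-0.001, -1.0, 0.001]]
force: [-1.5, 0.5, 4.4]
opening: 0.0307
```

Light contact (4.4 N) at the expected height. I'll release and retreat.

Request:
{"name": "move_arm", "arguments": {
  "increments": [0, 0, 0, 0, 0, 0, 0.034, 0, 0, 0, 0, 0, 0, 0.037, 0, 0, 0, 0, 0, 0, 0.041, 0, 0, 0, 0, 0, 0, 0.044, 0, 0, 0, 0, 0, 0, 0.044, 0, 0, 0, 0, 0, 0, 0.044, 0, -0.006, 0, 0, 0, 0, 0.044, 0, -0.02, 0, 0, 0, 0, 0.044, 0, -0.04, 0, 0, 0, 0, 0.044, 0, -0.06, 0, 0, 0, 0, 0.044, 0, -0.08, 0, 0, 0, 0, 0.055, 0, -0.105, 0, 0, 0, 0, 0.055, 0, -0.13, 0, 0, 0, 0, 0.055, 0, -0.15, 0, 0, 0, 0, 0.055, 0, -0.165, 0, 0, 0, 0, 0.055, 0, -0.17, 0, 0, 0, 0, 0.055, 0, -0.17, 0, 0, 0, 0, 0.055, 0, -0.17, 0, 0, 0, 0, 0.055]
}}

```text
time_s: 38.45
ee_pos: [0.5927, 0.1782, 0.1935]
eef_rot: [[-0.086, 0.0, 0.996], [-0.996, 0.0, -0.086], [-0.0, -1.0, 0.0]]
force: [0.2, -0.3, 0.0]
opening: 0.0548
```

Run:
```python
from h import *
im,d=get_image('wrist');cv2.imwrite('pics/w23.png',im)
im,d=get_image('scene');cv2.imwrite('pics/s23.png',cv2.resize(im[140:390,160:480],None,fx=2.4,fy=2.4,interpolation=cv2.INTER_CUBIC))
```

```text
(no output)
```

View pics/w23.png

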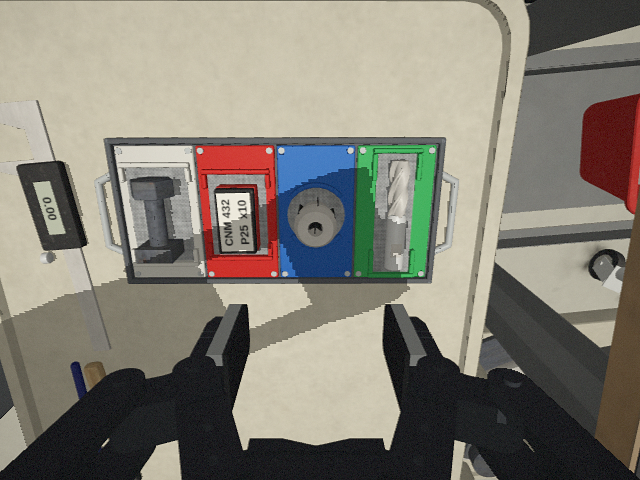

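View pics/s23.png

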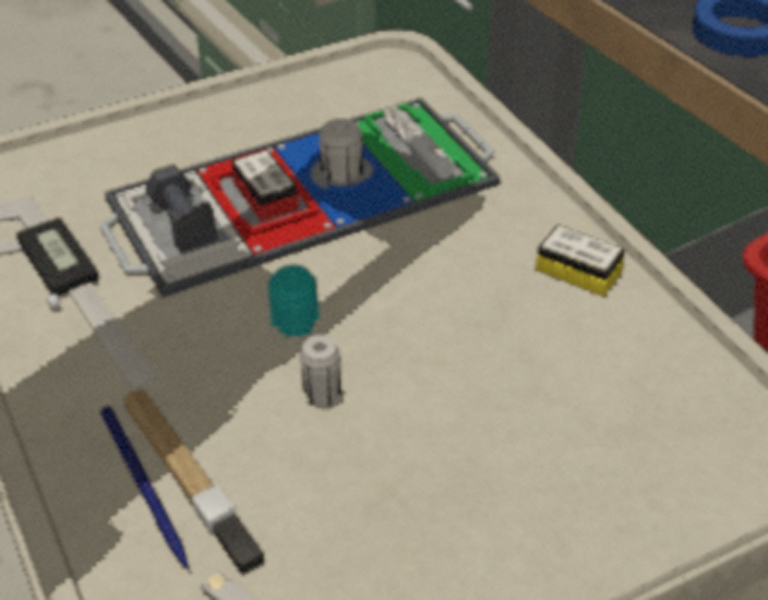

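All four pieces are seated, and the small collet, yellow box and turquoise piece haven't moved. I'm handing in.

```bash
python3 -c "
from station import *
print(finish_job())"
```

```text
the job is handed in; nothing more can be done
None
```

I filled the tray in the order you asked: end mill in green, T-slot bolt in white, red box (label up) in red, and large collet upright in the blue cup. I handed the job in just after 38 s. Each piece was lowered to the floor of its pocket before I opened the fingers.

- **Final check:** the last wrist and scene pictures show the three lying pieces flat and along their pockets and the collet standing centred in its cup. The small collet, yellow box and turquoise piece are where they were, and the gripper was clear, about 0.19 m up.
- **Forces:** the highest reading I saw was about 19 N, when the red box pressed on its pocket floor. I backed off about 1 mm before opening, so the box may have settled by up to that much. Forces are only reported at the end of each move, so brief peaks in between would not show.
- **Disagreement:** early estimates of the bolt's angle differed by about 3° between views. I used a value between them, and the grasp and the placing both worked.

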